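Pack the amplifier modules for calibration

TASK

The measuring-amplifier modules are going off for calibration. First turn the mainframe's main switch fully off; then draw every module straight out of its bay, keeping it level so that it does not bind and never forcing or tipping it, and lay it flat, right way up, in the case base of its own colour. Close all three cases with the covers of their own colours, seated fully down - also a case whose module is absent - and leave the jar and the screwdriver where they are.

Things in the scene. Friction and masses are not known exactly. Their poses are not given: they have to be found in the camera images.
- mainframe: grey mainframe, fixed, 190 deep x 250 wide x 86 mm high. Origin: on the bench under the middle bay, 50 mm behind the front face; x out of the front face (the way modules are drawn), y along its width. Three bays at y = -75, 0, +75 mm, straight level channels 47 wide, 23 mm high, floor at z = 40, solid roof from z = 63 to 86 mm. One bay may be empty
- main_switch (a joint): main switch on the mainframe's roof: red rotary bar knob on a yellow plate. 1.57 rad = on, 0 = off (stop); seen from above the value grows clockwise, so turn it anticlockwise, up to a quarter turn, to switch off. It stays where it is left; friction about 0.04 N m
- main_switch_grip (a point): point on the switch's axis at the height to grip its bar (42 long, 14 mm thick, from 23 mm below this point to 7 above); at x = -30, y = +82 mm of the mainframe. Its x axis lies along the bar and turns with it: close the fingers along the point's y
- module_red: slide-in module, aluminium, red panel and lug, 113 x 44 mm, 0.2 kg; None if absent. Origin: centre of underside, x to the lug end, z up. Housing x -56.5 to 23.5 mm, 20 mm high, 1.5 mm free each side in its bay, 3 above; panel to x 28.5, 30 high, stops at the mainframe's face; upright pull lug x 28.5 to 56.5, 10 thick (y), 38 high. Starts home; 80 mm of travel frees it
- module_red_lug (a point): middle of the top edge of the red module's pull lug (x = 42.5, z = 38 mm of the module); axes as the module's
- base_red: red case base on the bench, does not move: foot plate 150 x 81 x 4 mm with an upright rim, 129 x 60 outside, 123 x 54 mm inside, top at z = 20 mm; inner floor at z = 4 mm. A module fits either way round. Origin: centre of its underside; x along its length, z up
- cover_red: red case cover, a deep box open below, outside 144 x 75 x 50, inside 137 x 68 x 46.5 mm, 0.14 kg; drops over the base's rim (4 mm free all round) onto the foot plate, either way round. Origin: centre of its lower edge; x along its length, z up. On top a black carrying bar 40 long (x), 12 thick (y), from z = 50 to 74 mm
- module_blue: slide-in module, aluminium, blue panel and lug, 113 x 44 mm, 0.2 kg; None if absent. Origin: centre of underside, x to the lug end, z up. Housing x -56.5 to 23.5 mm, 20 mm high, 1.5 mm free each side in its bay, 3 above; panel to x 28.5, 30 high, stops at the mainframe's face; upright pull lug x 28.5 to 56.5, 10 thick (y), 38 high. Starts home; 80 mm of travel frees it
- module_blue_lug (a point): middle of the top edge of the blue module's pull lug (x = 42.5, z = 38 mm of the module); axes as the module's
- base_blue: blue case base on the bench, does not move: foot plate 150 x 81 x 4 mm with an upright rim, 129 x 60 outside, 123 x 54 mm inside, top at z = 20 mm; inner floor at z = 4 mm. A module fits either way round. Origin: centre of its underside; x along its length, z up
- cover_blue: blue case cover, a deep box open below, outside 144 x 75 x 50, inside 137 x 68 x 46.5 mm, 0.14 kg; drops over the base's rim (4 mm free all round) onto the foot plate, either way round. Origin: centre of its lower edge; x along its length, z up. On top a black carrying bar 40 long (x), 12 thick (y), from z = 50 to 74 mm
- module_yellow: slide-in module, aluminium, yellow panel and lug, 113 x 44 mm, 0.2 kg; None if absent. Origin: centre of underside, x to the lug end, z up. Housing x -56.5 to 23.5 mm, 20 mm high, 1.5 mm free each side in its bay, 3 above; panel to x 28.5, 30 high, stops at the mainframe's face; upright pull lug x 28.5 to 56.5, 10 thick (y), 38 high. Starts home; 80 mm of travel frees it
- module_yellow_lug (a point): middle of the top edge of the yellow module's pull lug (x = 42.5, z = 38 mm of the module); axes as the module's
- base_yellow: yellow case base on the bench, does not move: foot plate 150 x 81 x 4 mm with an upright rim, 129 x 60 outside, 123 x 54 mm inside, top at z = 20 mm; inner floor at z = 4 mm. A module fits either way round. Origin: centre of its underside; x along its length, z up
- cover_yellow: yellow case cover, a deep box open below, outside 144 x 75 x 50, inside 137 x 68 x 46.5 mm, 0.14 kg; drops over the base's rim (4 mm free all round) onto the foot plate, either way round. Origin: centre of its lower edge; x along its length, z up. On top a black carrying bar 40 long (x), 12 thick (y), from z = 50 to 74 mm
- jar: white plastic jar, 52 mm wide, 75 mm high, bystander; origin centre of its underside
- screwdriver: orange-handled screwdriver lying on the bench, 200 mm long, bystander; origin near its middle
Not all that is in view belongs to the job. Leave any brown or turquoise look-alike of the cover_yellow alone.

How it is judged:
By the outcome, as a careful person would: the job done as asked, in the order asked, and still so for the second after the job is handed in, with the robot touching nothing.
Of module_red, module_blue, module_yellow only 2 to 3 are there at a start; the rules pass over those that are not, and their reading is None.
At some moment in a run one of cover_red, cover_blue, cover_yellow may be knocked a few centimetres aside while the robot is not near it.
It also fails if it takes over 210 s, if anything falls off the work surface, if the arm or the gripper's body presses on something with over 40 N, if the wrist force passes 120 N, or if a joint passes its speed limit or range.

ROBOT

A 6-joint arm with a two-finger parallel gripper is mounted at the origin on the work surface. World frame = base frame: x ahead of the robot, y to its left, z up, the work surface at z = 0. Lengths are in m, angles in rad, forces in N, time in s.
With the tool pointing down it reaches from about 0.35 to 0.975 m from the base axis. Payload 4.9 kg.
Tool frame: the origin (TCP) lies midway between the tips of the shut fingers; the grasp point (between the pads) lies ctrl.grip_depth behind it (ctrl.grip_depth is the distance from the TCP to the grasp point, in m); y points along the fingers, z is the direction in which the jaws open and shut, and the axes are right-handed (so a half turn about y gives the same grasp; the last joint's range is limited). The gripper opens to 85 mm and grips with 20 to 120 N. Pads are 22 mm wide; open, the fingers measure 114 mm over their backs; the gripper's body (76 mm by 85 mm) begins 54 mm behind the grasp point. The pads swing forward as they close: fully open they stand 13 mm farther back than shut.
Start: joints at [1.179, 0.053, 1.613, -0, 1.476, -0.119], TCP at [0.168, 0.602, 0.231] pointing down, gripper open.
Joint ranges: [-3.01, 3.01], [-1.01, 2.22], [0.06, 2.58], [-1.02, 4.17], [0.09, 2.62], [-3.14, 3.14]. Speed limits (rad/s): [2.57, 2.57, 3.14, 3.14, 3.14, 3.14].

INTERFACE

Orientations are given as a rotation vector (axis times angle).
In Python, from station import ctrl gives the robot as it stands.
- The arm moves only by the tool jog_arm, never from a script. Its argument "moves" is a list of rows, each a list of 6 numbers: the shift along the tool's x, y, z in mm, then the turn, a rotation vector about the tool's x, y, z in rad. In form: [[x, y, z, wx, wy, wz], ...]. A call has 1 to 12 rows; each row shifts and turns the commanded pose from where the row before left it, along the tool's axes as they then stand; what a row does not reach is not made up. A row lasts 1/10 s, in which the tool goes at most 50 mm and 8.59 degrees, less where a joint would pass 70% of its speed; a pose out of reach is approached as far as the arm can. A call is refused whole if a number of a shift passes 50 or a number of a turn 0.15, either way. A call with a gripper value outside its range is refused whole. "grip" is the finger opening in mm, from 0 to 85.4, set as the call begins (left out, the last holds). The fingers move at their own pace and stop on an object; "grip_force" is the grip in N (left out, the last holds). Time passes only in rows, so rows that do not move let the fingers close. It gives the time, the measured TCP pose, the force and the opening at its end, in the units of the state.
- ctrl.get_obs(): the state, without advancing time (a new reading comes with each control period).
- ctrl.get_image(name): name is "scene" or "top" or "wrist"; returns the picture (400x640x3 uint8, red, green, blue); there is no depth.
- ctrl.camera_params(name): a dict with "fx", "fy", "cx", "cy" (pixels), "D" ([k1, k2, p1, p2, k3] as OpenCV has them; the pictures are not rectified), "pose" (4x4, takes a point from camera to world coordinates); the wrist camera has in their place "T_tool_cam" (4x4, takes a point from camera to tool coordinates, whose origin is the TCP and whose axes are the tool frame's). Camera axes: x right, y up, looking along -z (the intrinsics and any distortion apply to the point x, -y, -z); pixel columns grow to the right and rows downward; lengths in m; the calibration is good to about 2 mm. A picture is of the moment at which its call begins: read the wrist's pose just before it. camera_params takes no time and is no camera call.
- ctrl.finish_job(): hands the job in, once; it reports no verdict.
The state is a dict: "t": time; "q": joint angles; "dq": joint speeds; "effort": joint torques, N m; "tool_pos": TCP position; "tool_rot": TCP orientation; "contact_force": force on the tool from outside, world axes, zero at the start; "wrist_torque": the same for the moment, N m; "opening": finger opening in m.
Only numpy, scipy, OpenCV 4.12 (cv2) and the standard library are available. Lean on these libraries where they do the work, as an engineer would, in place of code of your own. Each camera call takes 0.05 s, during which the arm holds its last target. There are 200 camera calls.

## Working session

There is one attempt and no reset: what is moved stays moved. The work goes in short steps, Python scripts to look and compute and a tool call to move; the robot and the scene stay as the last step left them, time stands still between calls to the robot, and variables do not carry over. Pictures are saved under pics/ and viewed, about 12 in all and at most 16, crops included, and the job is handed in when it is done.

Besides the shell and the picture viewer there is one more tool, called as name(argument=value, ...), one argument or row to a line, values as JSON. jog_arm: Moves the arm, as the interface text tells. Its arguments: {"type":"object","properties":{"moves":{"type":"array","items":{"type":"array","items":{"type":"number"}}},"grip":{"type":"number"},"grip_force":{"type":"number"}},"required":["moves"]}

```bash
ls; mkdir -p pics
cat > h.py <<'E'
import numpy as np,cv2
from scipy.spatial.transform import Rotation as R
from station import ctrl
def cam(name,obs=None):
    p=ctrl.camera_params(name)
    K=np.array([[p['fx'],0,p['cx']],[0,p['fy'],p['cy']],[0,0,1.]])
    if 'pose' in p: T=np.array(p['pose'])
    else:
        o=obs or ctrl.get_obs(); T=np.eye(4);T[:3,:3]=R.from_rotvec(o['tool_rot']).as_matrix();T[:3,3]=o['tool_pos'];T=T@np.array(p['T_tool_cam'])
    return K,np.array(p['D'],float),T
def ray(c,uv,z):
    K,D,T=c
    n=cv2.undistortPoints(np.array(uv,float).reshape(-1,1,2),K,D).reshape(-1,2)
    d=np.c_[n[:,0],-n[:,1],-np.ones(len(n))]@T[:3,:3].T
    o=T[:3,3]
    return o+d*((z-o[2])/d[:,2])[:,None]
def proj(c,P):
    K,D,T=c
    q=(np.atleast_2d(P)-T[:3,3])@T[:3,:3]
    q=q*[1,-1,-1]
    return cv2.projectPoints(q,np.zeros(3),np.zeros(3),K,D)[0].reshape(-1,2)
def snap(name,f):
    o=ctrl.get_obs(); im=np.array(ctrl.get_image(name)); cv2.imwrite('pics/'+f,im[:,:,::-1]); return im,cam(name,o)
E
python3 - <<'E'
from h import *
for n in ('scene','top','wrist'):
    im,c=snap(n,n+'0.png'); print(n,c[0].round(1).tolist(),c[1],c[2].round(3).tolist())
o=ctrl.get_obs();print(R.from_rotvec(o['tool_rot']).as_matrix().round(3),o['tool_pos'],ctrl.grip_depth,o['opening'],o['t'])
E
```

```text
pics
scene [[502.7, 0.0, 312.1], [0.0, 502.7, 188.4], [0.0, 0.0, 1.0]] [-0.03506915  0.          0.          0.          0.        ] [[0.233, -0.55, 0.802, 1.634], [0.972, 0.147, -0.182, -0.118], [-0.017, 0.822, 0.569, 0.887], [0.0, 0.0, 0.0, 1.0]]
top [[424.9, 0.0, 318.8], [0.0, 424.9, 188.1], [0.0, 0.0, 1.0]] [-0.0230147  0.         0.         0.         0.       ] [[-0.018, 0.988, -0.151, 0.348], [-1.0, -0.019, -0.006, 0.122], [-0.009, 0.15, 0.989, 1.281], [0.0, 0.0, 0.0, 1.0]]
wrist [[306.2, 0.0, 316.7], [0.0, 306.2, 198.9], [0.0, 0.0, 1.0]] [0.00500345 0.         0.         0.         0.        ] [[0.269, -0.92, -0.285, 0.094], [0.963, 0.256, 0.08, 0.622], [-0.001, -0.296, 0.955, 0.373], [0.0, 0.0, 0.0, 1.0]]
[[ 0.963 -0.001  0.269]
 [-0.269 -0.001  0.963]
 [-0.    -1.    -0.002]] [0.16821074 0.60143095 0.23033675] 0.0187 0.08507773089314727 0.15
```

View pics/top0.png

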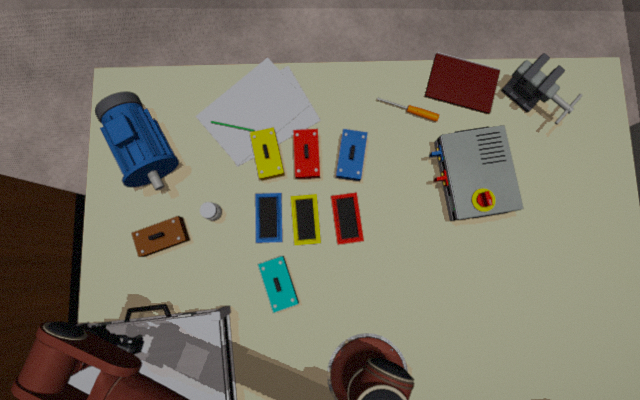

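View pics/scene0.png

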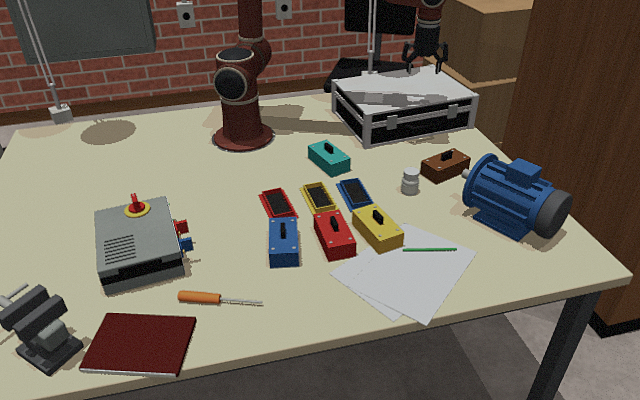

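```bash
cat >> h.py <<'E'
RNG={'red':[((0,120,60),(6,255,255)),((174,120,60),(180,255,255))],'blue':[((100,120,50),(118,255,255))],'yellow':[((22,110,90),(34,255,255))],'black':[((0,0,0),(180,255,60))],'grey':[((0,0,70),(180,50,200))]}
def mask(im,col):
    h=cv2.cvtColor(im,cv2.COLOR_RGB2HSV); m=0
    for a,b in RNG[col]: m=m|cv2.inRange(h,np.array(a),np.array(b))
    return m
def blobs(im,c,col,z,amin=60):
    cs,_=cv2.findContours(mask(im,col),cv2.RETR_EXTERNAL,cv2.CHAIN_APPROX_NONE); out=[]
    for k in cs:
        if cv2.contourArea(k)<amin: continue
        P=ray(c,k.reshape(-1,2),z)[:,:2]*1000
        (x,y),(w,h),a=cv2.minAreaRect(P.astype(np.float32))
        if w<h: w,h,a=h,w,a+90
        out.append((k.reshape(-1,2).mean(0).round(0).tolist(),round(x,1),round(y,1),round(w,1),round(h,1),round((a+90)%180-90,1)))
    return out
E
python3 - <<'E'
from h import *
im=cv2.imread('pics/top0.png')[:,:,::-1].copy();c=cam('top')
for col in ('red','blue','yellow'):
  for z in (0.004,0.05):
    print(col,z)
    for b in blobs(im,c,col,z): print('  ',b)
cv2.imwrite('pics/mf.png',cv2.resize(im[100:240,400:540],None,fx=4,fy=4,interpolation=cv2.INTER_CUBIC)[:,:,::-1])
E
```

```text
red 0.004
   ([24.0, 394.0], -47.8, 994.1, 94.2, 29.7, 62.2)
   ([358.0, 358.0], 43.0, 15.7, 209.9, 118.2, -71.7)
   ([87.0, 374.0], -11.9, 808.8, 408.6, 168.5, 67.1)
   ([347.0, 218.0], 451.1, 47.3, 147.7, 79.6, 6.5)
   ([306.0, 154.0], 652.1, 167.3, 155.0, 77.1, 1.6)
   ([463.0, 83.0], 872.6, -330.5, 207.9, 146.1, 72.8)
red 0.05
   ([24.0, 394.0], -33.5, 962.7, 90.8, 28.6, 62.2)
   ([358.0, 358.0], 54.0, 19.5, 202.3, 114.0, -71.7)
   ([87.0, 374.0], 1.1, 784.1, 393.9, 162.4, 67.1)
   ([347.0, 218.0], 447.4, 50.0, 142.4, 76.7, 6.5)
   ([306.0, 154.0], 641.2, 165.7, 149.4, 74.4, 1.6)
   ([463.0, 83.0], 853.7, -314.2, 200.4, 140.8, 72.8)
blue 0.004
   ([268.0, 217.0], 457.2, 283.0, 147.3, 75.7, 0.2)
   ([351.0, 154.0], 647.8, 27.6, 150.9, 75.0, -9.8)
   ([135.0, 141.0], 716.4, 701.6, 243.9, 174.5, 25.4)
blue 0.05
   ([268.0, 217.0], 453.2, 277.2, 142.0, 73.0, 0.2)
   ([351.0, 154.0], 637.0, 31.0, 145.5, 72.3, -9.8)
   ([135.0, 141.0], 703.2, 680.7, 235.1, 168.3, 25.4)
yellow 0.004
   ([305.0, 219.0], 449.5, 172.7, 149.4, 80.6, 3.9)
   ([483.0, 200.0], 498.6, -367.9, 70.4, 70.2, 88.9)
   ([266.0, 153.0], 658.2, 289.4, 151.0, 79.8, 11.3)
yellow 0.05
   ([305.0, 219.0], 445.8, 170.9, 144.0, 77.7, 3.9)
   ([483.0, 200.0], 493.2, -350.3, 67.8, 67.7, 88.9)
   ([266.0, 153.0], 647.0, 283.3, 145.5, 76.9, 11.3)
```

View pics/mf.png

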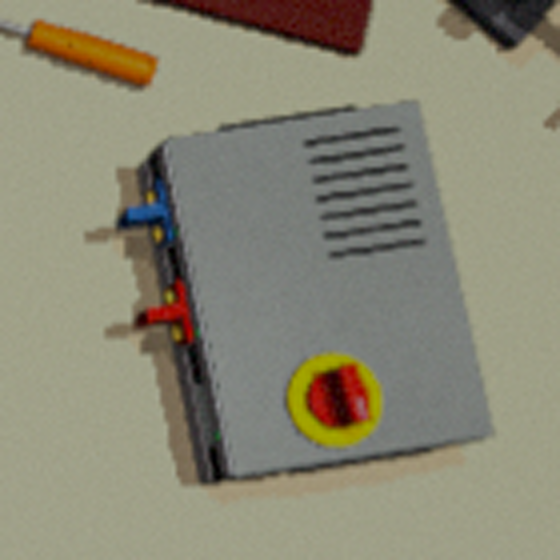

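```bash
cat >> h.py <<'E'
def rows(pos=None,yaw=None):
    """print tool-axis shift (mm) & turn for TCP target pos (m), yaw=world angle (deg) of tool z (mod 180)"""
    o=ctrl.get_obs(); M=R.from_rotvec(o['tool_rot']).as_matrix()
    z=np.degrees(np.arctan2(M[1,2],M[0,2]))
    # level error: tool y should be -z world
    e=M.T@np.cross(M[:,1],[0,0,-1]); 
    if yaw is not None:
        d=(yaw-z+90)%180-90
        print('yaw now %.2f turn wy=%.4f rad, level err wx,wz=%.4f %.4f'%(z,-np.radians(d),e[0],e[2]))
        Rn=R.from_euler('z',d,degrees=True).as_matrix()@M
    else: Rn=M
    print('pos',(np.array(o['tool_pos'])*1000).round(1),'open %.1f'%(o['opening']*1000),'t',round(o['t'],2),'F',np.round(o['contact_force'],1),'q6 %.2f'%o['q'][5])
    if pos is not None: print('shift after turn, tool mm',((np.array(pos)-o['tool_pos'])@Rn*1000).round(1),' (x->',Rn[:2,0].round(3),' z->',Rn[:2,2].round(3),')')
E
python3 - <<'E'
from h import *
c=cam('top')
k=np.array([[165,140],[417,100],[493,433],[225,475]])/4+[400,100]
P=ray(c,k,.086)[:,:2]*1000;print(P.round(1));
for i in range(4):
    d=P[(i+1)%4]-P[i];print(np.hypot(*d).round(1),np.degrees(np.arctan2(d[1],d[0])).round(1))
fx=(P[3]-P[2]);a=np.degrees(np.arctan2((P[0]-P[1])[1],(P[0]-P[1])[0]));print('x dirs',a)
im=cv2.imread('pics/top0.png')[:,:,::-1].copy()
b=[b for b in blobs(im,c,'yellow',.088) if 470<b[0][0]<500];print('plate',b)
rows((.5,-.33,.25),None)
E
```

```text
[[ 679.4 -228.5]
 [ 706.1 -414.4]
 [ 461.7 -447.8]
 [ 435.8 -255.8]]
187.8 -81.8
246.6 -172.2
193.7 97.7
245.1 6.4
x dirs 98.16260550722961
plate [([483.0, 200.0], 488.7, -335.7, 65.7, 65.6, 88.9)]
pos [168.2 601.4 230.3] open 85.1 t 0.15 F [ 0.1  0.5 -0. ] q6 -0.12
shift after turn, tool mm [ 570.5  -18.5 -807.6]  (x-> [ 0.963 -0.269]  z-> [0.269 0.963] )
```

jog_arm(
  moves=[
    [36,-12,-31.6,0,0,0],
    [36,-12,-31.6,0,0,0],
    [36,-12,-31.6,0,0,0],
    [36,-12,-31.6,0,0,0],
    [36,-12,-31.6,0,0,0],
    [36,-12,-31.6,0,0,0],
    [36,-12,-31.6,0,0,0],
    [36,-12,-31.6,0,0,0],
    [36,-12,-31.6,0,0,0],
    [36,-12,-31.6,0,0,0],
    [0,0,0,0,0,0],
    [0,0,0,0,0,0],
  ],
)

```text
t: 1.35
tool_pos: [0.4303, 0.1998, 0.3512]
tool_rot: [-1.56, 0.216, -0.216]
contact_force: [-0.5, -0.2, -0.8]
opening: 0.0855
```

Run:
```python
from h import *
im,c=snap('wrist','w1.png')
rows((.488,-.334,.25),-82.3)
for col in ('red','blue','yellow'):
  for z in (0.004,0.05):
    print(col,z)
    for b in blobs(im,c,col,z,200): print('  ',b)
```

```text
yaw now 74.34 turn wy=-0.4077 rad, level err wx,wz=0.0001 -0.0011
pos [429.7 200.7 350.8] open 85.3 t 1.4 F [-0.1  1.1 -0.1] q6 -1.02
shift after turn, tool mm [ -13.7  100.8 -537.6]  (x-> [0.991 0.134]  z-> [-0.134  0.991] )
red 0.004
   ([331.0, 284.0], 670.9, 159.8, 163.7, 83.5, 1.4)
   ([231.0, 189.0], 450.4, 47.1, 148.4, 80.1, 6.5)
red 0.05
   ([331.0, 284.0], 641.4, 165.5, 148.4, 75.6, 1.4)
   ([231.0, 189.0], 441.5, 63.4, 134.5, 72.6, 6.5)
blue 0.004
   ([254.0, 301.0], 665.6, 11.7, 159.8, 85.1, -9.5)
   ([613.0, 252.0], 731.2, 663.3, 221.4, 80.3, 29.1)
   ([371.0, 153.0], 456.7, 282.9, 146.7, 78.2, 0.8)
blue 0.05
   ([254.0, 301.0], 636.6, 31.3, 144.8, 77.1, -9.5)
   ([613.0, 252.0], 696.0, 621.7, 200.7, 72.8, 29.1)
   ([371.0, 153.0], 447.3, 277.1, 133.0, 70.8, 0.8)
yellow 0.004
   ([4.0, 298.0], 532.0, -427.6, 65.5, 17.6, -32.5)
   ([395.0, 267.0], 675.7, 290.2, 160.5, 82.6, 11.9)
   ([303.0, 167.0], 449.0, 171.9, 148.7, 80.1, 3.9)
yellow 0.05
   ([4.0, 298.0], 515.5, -366.8, 59.3, 16.0, -32.5)
   ([395.0, 267.0], 645.7, 283.6, 145.4, 74.9, 11.9)
   ([303.0, 167.0], 440.3, 176.5, 134.7, 72.6, 3.9)
```

View pics/w1.png

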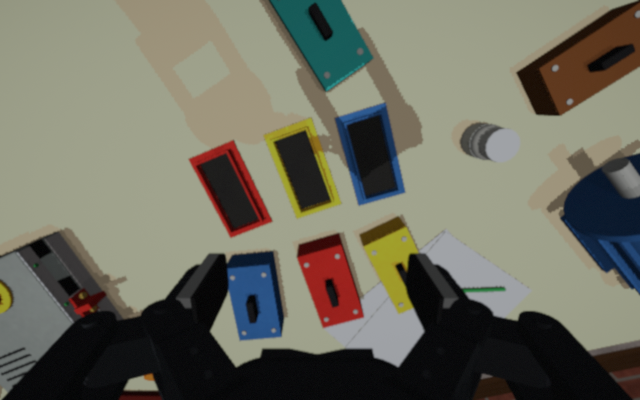

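jog_arm(
  moves=[
    [0,0,0,0,0.15,0],
    [0,0,0,0,0.15,0],
    [0,0,0,0,0.15,0],
    [0,0,0,0,0.15,0],
    [0,0,0,0,0.15,0],
    [0,0,0,0,0.15,0],
    [0,0,0,0,0.15,0],
    [0,0,0,0,0.15,0],
    [0,0,0,0,0.15,0],
    [0,0,0,0,0.15,0],
  ],
)

```text
t: 2.4
tool_pos: [0.4287, 0.2022, 0.3504]
tool_rot: [-1.107, 1.359, -1.358]
contact_force: [0.5, 0.0, -1.7]
opening: 0.0853
```

jog_arm(
  moves=[
    [0,0,0,0,0.15,0],
    [0,0,0,0,0.15,0],
    [0,0,0,0,0.15,0],
    [0,0,0,0,0.15,0],
    [0,0,0,0,0.15,0],
    [0,0,0,0,0.15,0],
    [0,0,0,0,0.15,0],
    [0,0,0,0,0.15,0],
    [0,0,0,0,0.034,0],
  ],
)

```text
t: 3.3
tool_pos: [0.4287, 0.2022, 0.3504]
tool_rot: [-0.147, 2.152, -2.152]
contact_force: [0.2, -0.2, -0.2]
opening: 0.0851
```

jog_arm(
  moves=[
    [1.2,4.6,48.9,0,0,0],
    [1.2,4.6,48.9,0,0,0],
    [1.2,4.6,48.9,0,0,0],
    [1.2,4.6,48.9,0,0,0],
    [1.2,4.6,48.9,0,0,0],
    [1.2,4.6,48.9,0,0,0],
    [1.2,4.6,48.9,0,0,0],
    [1.2,4.6,48.9,0,0,0],
    [1.2,4.6,48.9,0,0,0],
    [1.2,4.6,48.9,0,0,0],
    [1.2,4.6,48.9,0,0,0],
    [0,0,0,0,0,0],
  ],
)

```text
t: 4.5
tool_pos: [0.4892, -0.3365, 0.2973]
tool_rot: [-0.147, 2.157, -2.152]
contact_force: [0.4, 0.2, -0.4]
opening: 0.085
```

```bash
sed -i "s/d=(yaw-z+90)%180-90/d=yaw-z\n        d=(d+180)%360-180/" h.py
python3 - <<'E'
from h import *
im,c=snap('wrist','w2.png')
rows((.488,-.334,.25),-82.3)
for col,z in (('yellow',.088),('red',.113),('red',.078),('blue',.078)):
    print(col,z)
    for b in blobs(im,c,col,z,60): print('  ',b)
E
```

```text
yaw now -82.30 turn wy=-0.0000 rad, level err wx,wz=0.0036 0.0027
pos [ 489.4 -334.3  298.1] open 85.1 t 4.55 F [ 0.2  0.1 -0.9] q6 0.71
shift after turn, tool mm [ 1.2 48.1 -0.3]  (x-> [-0.991 -0.134]  z-> [ 0.134 -0.991] )
yellow 0.088
   ([303.0, 191.0], 461.2, -322.5, 25.3, 9.4, 70.2)
   ([335.0, 183.0], 474.6, -359.7, 45.6, 12.5, -27.3)
   ([314.0, 152.0], 510.7, -331.8, 53.1, 18.3, -82.3)
red 0.113
   ([144.0, 388.0], 155.9, -138.9, 44.2, 33.9, 24.5)
   ([317.0, 176.0], 489.5, -336.5, 43.2, 38.9, 46.6)
   ([44.0, 145.0], 478.3, -45.2, 111.6, 65.4, 6.6)
   ([233.0, 96.0], 558.3, -235.1, 30.6, 27.8, 7.9)
red 0.078
   ([144.0, 388.0], 112.4, -118.8, 49.0, 37.5, 24.5)
   ([317.0, 176.0], 481.6, -337.6, 47.9, 43.1, 46.6)
   ([44.0, 145.0], 469.3, -15.1, 123.5, 72.4, 6.6)
   ([233.0, 96.0], 557.8, -225.3, 33.9, 30.8, 7.9)
blue 0.078
   ([224.0, 24.0], 628.6, -216.9, 30.6, 13.9, 85.0)
   ([22.0, 30.0], 596.7, -7.1, 63.1, 41.2, -9.7)
```

View pics/w2.png

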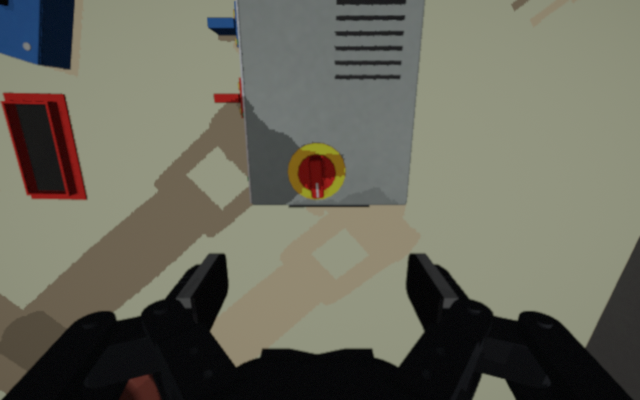

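Run:
```python
from h import *
im=cv2.imread('pics/w2.png')
a=cv2.resize(im[135:215,270:365],None,fx=6,fy=6,interpolation=cv2.INTER_CUBIC)
cv2.imwrite('pics/k.png',a)
m=mask(im[:,:,::-1].copy(),'yellow');m[:130]=0;m[215:]=0
p=cv2.findNonZero(m).reshape(-1,2);(e)=cv2.fitEllipse(cv2.convexHull(p));print(e)
```

```text
((317.21124267578125, 170.7446746826172), (54.865299224853516, 57.035369873046875), 1.0568602085113525)
```

View pics/k.png

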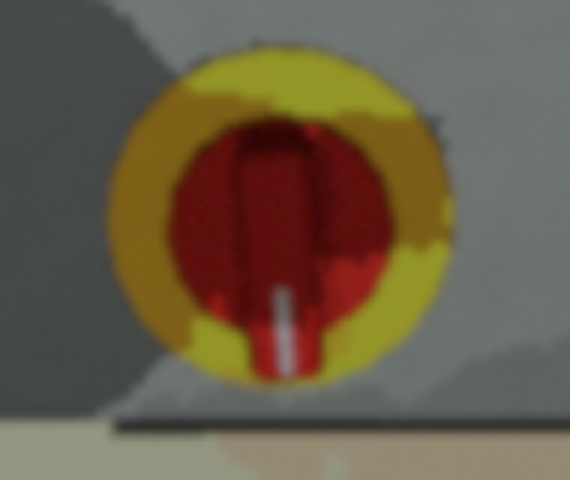

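Run:
```python
from h import *
o=ctrl.get_obs();c=cam('wrist')
k=np.array([[276,150],[285,378]])/6+[270,135]
for z in (.105,.11,.115,.12,.125,.13):
    P=ray(c,k,z)*1000;d=P[1]-P[0];print(z,P.mean(0).round(1),np.hypot(*d[:2]).round(1),np.degrees(np.arctan2(d[1],d[0])).round(1))
print('plate',ray(c,[[317.2,170.7]],.088)*1000)
rows((.4895,-.3365,.20),-82.3)
```

```text
0.105 [ 482.1 -334.2  105. ] 44.0 -170.1
0.11 [ 483.3 -334.1  110. ] 43.3 -170.1
0.115 [ 484.5 -333.9  115. ] 42.7 -170.1
0.12 [ 485.7 -333.8  120. ] 42.0 -170.1
0.125 [ 486.9 -333.6  125. ] 41.3 -170.1
0.13 [ 488.1 -333.5  130. ] 40.7 -170.1
plate [[ 488.36973666 -333.78164058   88.        ]]
yaw now -82.30 turn wy=-0.0000 rad, level err wx,wz=0.0036 0.0027
pos [ 489.4 -334.3  298.1] open 85.1 t 4.55 F [ 0.2  0.1 -0.9] q6 0.71
shift after turn, tool mm [-0.1 98.1  2.5]  (x-> [-0.991 -0.134]  z-> [ 0.134 -0.991] )
```

jog_arm(
  moves=[
    [1.3,40,-0.6,0,0,0],
    [0,40,0,0,0,0],
    [0,40,0,0,0,0],
    [0,30,0,0,0,0],
    [0,25,0,0,0,0],
    [0,15,0,0,0,0],
    [0,11,0,0,0,0],
    [0,0,0,0,0,0],
    [0,0,0,0,0,0],
  ],
)

```text
t: 5.45
tool_pos: [0.4886, -0.3339, 0.101]
tool_rot: [-0.144, 2.149, -2.152]
contact_force: [-0.5, -0.1, -0.1]
opening: 0.0857
```

jog_arm(
  moves=[
    [0,0,0,0,0,0],
    [0,0,0,0,0,0],
    [0,0,0,0,0,0],
    [0,0,0,0,0,0],
    [0,0,0,0,0,0],
    [0,0,0,0,0,0],
    [0,0,0,0,0,0],
    [0,0,0,0,0,0],
    [0,0,0,0,0,0],
    [0,0,0,0,0,0],
  ],
  grip=8,
  grip_force=30,
)

```text
t: 6.45
tool_pos: [0.4878, -0.3356, 0.1006]
tool_rot: [-0.144, 2.148, -2.156]
contact_force: [-1.5, -5.9, 0.9]
opening: 0.0134
```

jog_arm(
  moves=[
    [0,0,0,0,-0.132,0],
    [0,0,0,0,-0.132,0],
    [0,0,0,0,-0.132,0],
    [0,0,0,0,-0.132,0],
    [0,0,0,0,-0.132,0],
    [0,0,0,0,-0.132,0],
    [0,0,0,0,-0.132,0],
    [0,0,0,0,-0.132,0],
    [0,0,0,0,-0.132,0],
    [0,0,0,0,-0.132,0],
    [0,0,0,0,-0.132,0],
    [0,0,0,0,-0.132,0],
  ],
)

```text
t: 7.65
tool_pos: [0.4888, -0.3364, 0.1006]
tool_rot: [-1.28, 1.091, -1.102]
contact_force: [2.8, -8.5, -1.4]
opening: 0.0136
```

Run:
```python
from h import *
rows(None,7.7); print(ctrl.get_obs()['wrist_torque'])
```

```text
yaw now 8.74 turn wy=0.0181 rad, level err wx,wz=-0.0027 0.0064
pos [ 488.8 -336.4  100.6] open 13.6 t 7.65 F [ 2.8 -8.5 -1.4] q6 -0.88
[-1.33681205 -0.49271643 -0.77713051]
```

jog_arm(
  moves=[
    [0,0,0,0,0,0],
    [0,0,0,0,0,0],
    [0,0,0,0,0,0],
    [0,0,0,0,0,0],
    [0,0,0,0,0,0],
    [0,0,0,0,0,0],
    [0,-20,0,0,0,0],
    [0,-40,0,0,0,0],
    [0,-40,0,0,0,0],
    [0,-40,0,0,0,0],
    [0,-10,0,0,0.018,0],
  ],
  grip=60,
)

```text
t: 8.75
tool_pos: [0.4897, -0.3354, 0.2563]
tool_rot: [-1.268, 1.105, -1.122]
contact_force: [0.7, -0.6, 0.9]
opening: 0.0599
```

jog_arm(
  moves=[
    [-25,0,20,0,0,0],
    [-25,0,20,0,0,0],
    [-25,0,20,0,0,0],
    [-25,0,20,0,0,0],
    [0,0,0,0,0,0],
    [0,0,0,0,0,0],
  ],
)

```text
t: 9.35
tool_pos: [0.554, -0.2238, 0.2487]
tool_rot: [-1.269, 1.113, -1.111]
contact_force: [0.8, -0.8, 0.8]
opening: 0.0599
```

Run:
```python
from h import *
im,c=snap('wrist','w3.png')
rows((.556,-.225,.25),7.7)
for col,z in (('red',.078),('blue',.078)):
    print(col,z)
    for b in blobs(im,c,col,z,60): print('  ',b)
```

```text
yaw now 7.45 turn wy=-0.0044 rad, level err wx,wz=0.0012 -0.0003
pos [ 553.7 -224.4  248.9] open 60.1 t 9.4 F [ 0.3  0.2 -0.2] q6 -0.64
shift after turn, tool mm [ 0.9 -1.1  2.2]  (x-> [ 0.134 -0.991]  z-> [0.991 0.134] )
red 0.078
   ([615.0, 393.0], 979.8, -459.2, 26.2, 10.7, -50.9)
   ([631.0, 389.0], 999.0, -448.8, 37.1, 12.3, -70.3)
   ([634.0, 374.0], 993.5, -425.3, 40.1, 12.2, -35.2)
   ([636.0, 349.0], 975.2, -389.1, 46.6, 13.1, -65.5)
   ([619.0, 350.0], 956.9, -393.1, 86.3, 12.4, -89.8)
   ([259.0, 276.0], 501.8, -347.1, 32.2, 8.1, 89.9)
   ([536.0, 259.0], 814.7, -291.8, 158.3, 120.8, 72.8)
   ([319.0, 183.0], 554.8, -222.6, 44.8, 35.6, 7.6)
blue 0.078
   ([388.0, 186.0], 627.8, -215.0, 44.8, 31.4, 7.6)
```

View pics/w3.png

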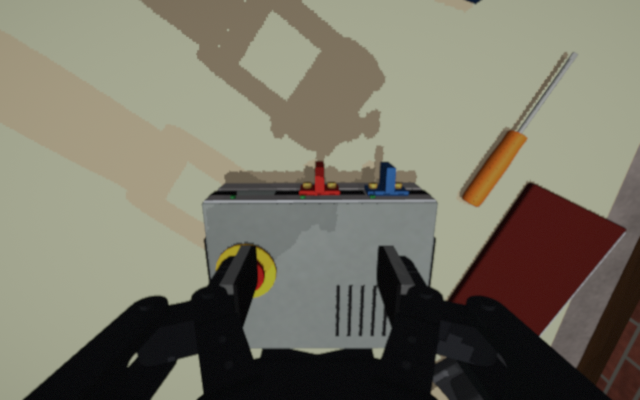

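```bash
cat >> h.py <<'E'
def lug(im,c,col,box,z=.078):
    u0,v0,u1,v1=box; m=mask(im,col)[v0:v1,u0:u1]
    for v in range(v1-v0):
        x=np.nonzero(m[v])[0]
        if len(x): print(v+v0,len(x),(x.min()+u0,x.max()+u0),(ray(c,[[(x.min()+x.max())/2+u0,v+v0]],z)[0,:2]*1000).round(1))
E
python3 - <<'E'
from h import *
im=cv2.imread('pics/w3.png')[:,:,::-1].copy();c=cam('wrist')
lug(im,c,'red',(290,150,350,200));lug(im,c,'blue',(360,150,420,200))
P=ray(c,[[205.5,201],[435,201]],.086)*1000;d=P[1]-P[0];print(P.round(1),np.hypot(*d[:2]),np.degrees(np.arctan2(d[1],d[0])))
g=cv2.cvtColor(im,cv2.COLOR_RGB2GRAY).astype(float)
for u in (215,240,270,350,400,425): print(u,g[190:208,u].astype(int))
E
```

```text
162 6 (np.int64(317), np.int64(322)) [ 552.7 -205.6]
163 2 (np.int64(316), np.int64(322)) [ 552.3 -206.7]
164 2 (np.int64(316), np.int64(322)) [ 552.4 -207.7]
165 1 (np.int64(316), np.int64(316)) [ 549.5 -209.1]
166 7 (np.int64(316), np.int64(322)) [ 552.7 -209.8]
167 8 (np.int64(316), np.int64(323)) [ 553.4 -210.7]
168 9 (np.int64(315), np.int64(323)) [ 553.  -211.9]
169 9 (np.int64(315), np.int64(323)) [ 553.1 -212.9]
170 9 (np.int64(315), np.int64(323)) [ 553.3 -214. ]
171 9 (np.int64(315), np.int64(323)) [ 553.4 -215. ]
172 9 (np.int64(315), np.int64(323)) [ 553.6 -216.1]
173 9 (np.int64(315), np.int64(323)) [ 553.7 -217.1]
174 9 (np.int64(315), np.int64(323)) [ 553.8 -218.2]
175 9 (np.int64(315), np.int64(323)) [ 554.  -219.2]
176 9 (np.int64(315), np.int64(323)) [ 554.1 -220.3]
177 9 (np.int64(315), np.int64(323)) [ 554.3 -221.4]
178 9 (np.int64(315), np.int64(323)) [ 554.4 -222.4]
179 10 (np.int64(315), np.int64(324)) [ 555.1 -223.4]
180 10 (np.int64(315), np.int64(324)) [ 555.2 -224.5]
181 10 (np.int64(315), np.int64(324)) [ 555.4 -225.6]
182 10 (np.int64(315), np.int64(324))
[... 2182 characters left out ...]
4(367), np.int64(409)) [ 629.5 -229.1]
194 41 (np.int64(368), np.int64(408)) [ 629.7 -230.2]
195 33 (np.int64(369), np.int64(407)) [ 630.  -231.3]
[[ 439.6 -260.5   86. ]
 [ 677.8 -229.2   86. ]] 240.25594603670623 7.492260694989567
215 [132  80  30   8  23  50  63  65  67  86 129 151 143 123 116 118 119 119]
240 [ 71  63  64  67  67  64  63  62  63  83 128 149 135 111 111 117 118 119]
270 [ 67  63  65  67  65  63  62  62  64  83 128 150 136 114 114 120 122 122]
350 [ 57  21   6  12  33  54  63  65  70 102 141 149 134 122 127 132 132 132]
400 [ 34  56  70  64  53  54  62  67  72 104 140 143 126 119 126 129 129 129]
425 [127  83  37  21  42  59  65  67  78 115 144 137 119 118 125 129 129 129]
```

jog_arm(
  moves=[
    [0,40,1.1,0,-0.003,0],
    [0,40,0,0,0,0],
    [0,40,0,0,0,0],
    [0,30,0,0,0,0],
    [0,25,0,0,0,0],
    [0,20,0,0,0,0],
    [0,11,0,0,0,0],
    [0,0,0,0,0,0],
    [0,0,0,0,0,0],
  ],
)

```text
t: 10.3
tool_pos: [0.5555, -0.2249, 0.0445]
tool_rot: [-1.269, 1.11, -1.112]
contact_force: [0.4, 0.3, 0.2]
opening: 0.0597
```

jog_arm(
  moves=[
    [0,0,0,0,0,0],
    [0,0,0,0,0,0],
    [0,0,0,0,0,0],
    [0,0,0,0,0,0],
    [0,0,0,0,0,0],
    [0,0,0,0,0,0],
    [0,0,0,0,0,0],
    [0,0,0,0,0,0],
  ],
  grip=5,
  grip_force=60,
)

```text
t: 11.1
tool_pos: [0.5558, -0.2243, 0.0447]
tool_rot: [-1.269, 1.11, -1.112]
contact_force: [-1.6, 0.7, 5.6]
opening: 0.0091
```

Run:
```python
from h import *
rows(None,7.6); o=ctrl.get_obs();print(o['wrist_torque'],R.from_rotvec(o['tool_rot']).as_matrix().T@o['contact_force'])
```

```text
yaw now 7.62 turn wy=0.0004 rad, level err wx,wz=-0.0010 0.0007
pos [ 555.8 -224.3   44.7] open 9.1 t 11.1 F [-1.6  0.7  5.6] q6 -0.64
[-0.00019554  0.16096275 -0.07828944] [-0.95315152 -5.55821297 -1.50375304]
```

jog_arm(
  moves=[
    [0,-0.5,-0.2,0,0,0],
    [0,-0.5,0,0,0,0],
    [-3,0,0,0,0,0],
    [-5,0,0,0,0,0],
    [-5,0,0,0,0,0],
    [-5,0,0,0,0,0],
  ],
)

```text
t: 11.7
tool_pos: [0.5525, -0.2059, 0.0446]
tool_rot: [-1.269, 1.111, -1.111]
contact_force: [-0.0, -1.7, 2.1]
opening: 0.009
```

```bash
cat >> h.py <<'E'
def st():
    rows(None,7.6); o=ctrl.get_obs();M=R.from_rotvec(o['tool_rot']).as_matrix();print('tool T',(M.T@o['wrist_torque']).round(2),'tool F',(M.T@o['contact_force']).round(1))
E
python3 -c "
from h import *
st()"
```

```text
yaw now 7.63 turn wy=0.0005 rad, level err wx,wz=0.0002 0.0001
pos [ 552.5 -205.9   44.6] open 9.0 t 11.7 F [-0.  -1.7  2.1] q6 -0.62
tool T [ 0.04  0.   -0.33] tool F [ 1.7 -2.1 -0.2]
```

jog_arm(
  moves=[
    [-7,0,0,0,0,0],
    [-7,0,0,0,0,0],
    [-7,0,0,0,0,0],
    [-7,0,0,0,0,0],
    [-7,0,0,0,0,0],
  ],
)

```text
t: 12.2
tool_pos: [0.5478, -0.1708, 0.0446]
tool_rot: [-1.269, 1.111, -1.11]
contact_force: [-0.7, -3.3, 1.7]
opening: 0.0093
```

```bash
python3 -c "
from h import *
st()"
```

```text
yaw now 7.63 turn wy=0.0006 rad, level err wx,wz=0.0003 -0.0002
pos [ 547.8 -170.8   44.6] open 9.3 t 12.2 F [-0.7 -3.3  1.7] q6 -0.57
tool T [ 0.04 -0.01 -0.32] tool F [ 3.2 -1.7 -1.1]
```

jog_arm(
  moves=[
    [-7,0,0,0,0,0],
    [-7,0,0,0,0,0],
    [-7,0,0,0,0,0],
    [-7,0,0,0,0,0],
    [-7,0,0,0,0,0],
    [-7,0,0,0,0,0],
    [0,0,0,0,0,0],
  ],
)

```text
t: 12.9
tool_pos: [0.5418, -0.1288, 0.0441]
tool_rot: [-1.27, 1.111, -1.109]
contact_force: [-0.4, 0.2, -1.2]
opening: 0.0091
```

```bash
python3 -c "
from h import *
st()
snap('scene','s1.png')
im=cv2.imread('pics/s1.png');cv2.imwrite('pics/s1c.png',cv2.resize(im[150:300,60:260],None,fx=3,fy=3))
B={'red':(450.7,47.2,6.5),'yellow':(449.2,172.3,3.9),'blue':(457,283,.6)}
"
```

```text
yaw now 7.67 turn wy=0.0013 rad, level err wx,wz=0.0011 -0.0010
pos [ 541.8 -128.8   44.1] open 9.1 t 12.9 F [-0.4  0.2 -1.2] q6 -0.50
tool T [-0.04  0.02  0.08] tool F [-0.2  1.3 -0.4]
```

View pics/s1c.png

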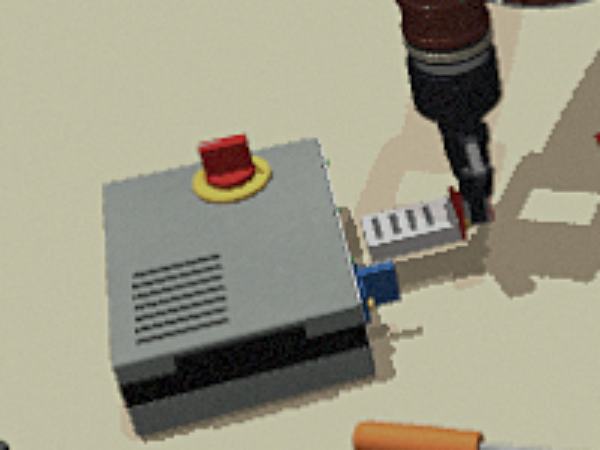

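jog_arm(
  moves=[
    [-5,-5,0,0,0,0],
    [0,-20,0,0,0,0],
    [0,-25,0,0,0,0],
    [0,-25,0,0,0,0],
    [0,0,0,0,0.05,0],
    [0,0,0,0,0.1,0],
    [0,0,0,0,0.14,0],
    [0,0,0,0,0.15,0],
    [0,0,0,0,0.15,0],
    [0,0,0,0,0.15,0],
    [0,0,0,0,0.15,0],
    [0,0,0,0,0.15,0],
  ],
)

```text
t: 14.15
tool_pos: [0.5419, -0.1251, 0.1202]
tool_rot: [-0.628, 1.843, -1.843]
contact_force: [-0.8, -0.3, -1.8]
opening: 0.0096
```

jog_arm(
  moves=[
    [0,0,0,0,0.15,0],
    [0,0,0,0,0.15,0],
    [0,0,0,0,0.15,0],
    [0,0,0,0,0.1,0],
    [0,0,0,0,0.002,0],
    [3,0,-15,0,0,0],
    [4,0,-30,0,0,0],
    [5,0,-30,0,0,0],
    [5,0,-30,0,0,0],
    [5,0,-30,0,0,0],
    [3,0,-25,0,0,0],
    [0,0,-15,0,0,0],
  ],
)

```text
t: 15.35
tool_pos: [0.4963, 0.0482, 0.1197]
tool_rot: [-0.125, 2.163, -2.162]
contact_force: [1.6, -0.9, -2.4]
opening: 0.0092
```

```bash
python3 -c "
from h import *
im,c=snap('wrist','w4.png')
snap('top','t4.png')
rows((.4929,.052,.065),-83.5)
for col in ('red',):
    for b in blobs(im,c,col,.004,200): print('  ',b)
"
```

```text
yaw now -83.38 turn wy=0.0021 rad, level err wx,wz=0.0002 -0.0002
pos [497.   47.8 119.8] open 9.3 t 15.45 F [-0.3 -0.5 -1.7] q6 1.40
shift after turn, tool mm [ 3.6 54.8 -4.6]  (x-> [-0.994 -0.113]  z-> [ 0.113 -0.994] )
   ([317.0, 275.0], 411.7, 38.9, 99.0, 22.0, 7.0)
   ([311.0, 205.0], 467.8, 48.2, 114.1, 80.1, 6.6)
   ([171.0, 37.0], 602.9, 178.2, 105.4, 60.3, -87.7)
```

View pics/w4.png

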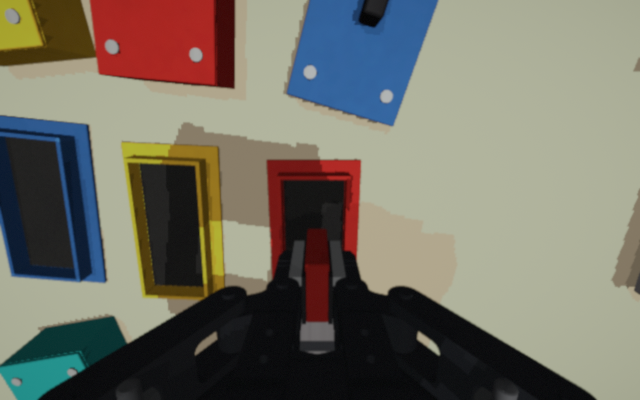

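jog_arm(
  moves=[
    [3.6,0,-4.6,0,0.002,0],
    [0,15,0,0,0,0],
    [0,25,0,0,0,0],
    [0,15,0,0,0,0],
    [0,0,0,0,0,0],
    [0,10,0,0,0,0],
    [0,10,0,0,0,0],
    [0,10,0,0,0,0],
    [0,8,0,0,0,0],
  ],
)

```text
t: 16.35
tool_pos: [0.4932, 0.0502, 0.0259]
tool_rot: [-0.119, 2.165, -2.165]
contact_force: [0.5, 0.0, -2.9]
opening: 0.009
```

```bash
python3 -c "
from h import *
rows((.4929,.052,.010),-83.5)
"
```

```text
yaw now -83.71 turn wy=-0.0036 rad, level err wx,wz=-0.0000 0.0002
pos [493.2  50.2  25.9] open 9.0 t 16.35 F [ 0.5  0.  -2.9] q6 1.41
shift after turn, tool mm [ 0.1 15.9 -1.8]  (x-> [-0.994 -0.113]  z-> [ 0.113 -0.994] )
```

Not touching anything; still about 16 mm to go.

jog_arm(
  moves=[
    [0,5,-1.6,0,0,0],
    [0,5,0,0,0,0],
    [0,3,0,0,0,0],
    [0,2,0,0,0,0],
    [0,1,0,0,0,0],
    [0,0,0,0,0,0],
  ],
)

```text
t: 16.95
tool_pos: [0.4932, 0.0518, 0.0108]
tool_rot: [-0.119, 2.165, -2.165]
contact_force: [0.1, 0.5, -2.0]
opening: 0.0089
```

```bash
python3 -c "
from h import *
rows((.4929,.052,.010),-83.5)
"
```

```text
yaw now -83.71 turn wy=-0.0037 rad, level err wx,wz=-0.0001 -0.0002
pos [493.2  51.8  10.8] open 8.9 t 16.95 F [ 0.1  0.5 -2. ] q6 1.42
shift after turn, tool mm [ 0.3  0.8 -0.2]  (x-> [-0.994 -0.113]  z-> [ 0.113 -0.994] )
```

jog_arm(
  moves=[
    [0,0.7,0,0,0,0],
    [0,0.6,0,0,0,0],
    [0,0.4,0,0,0,0],
    [0,0,0,0,0,0],
  ],
)

```text
t: 17.35
tool_pos: [0.4931, 0.0518, 0.009]
tool_rot: [-0.119, 2.165, -2.165]
contact_force: [0.5, -0.7, -2.2]
opening: 0.0094
```

jog_arm(
  moves=[
    [0,0,0,0,0,0],
    [0,0,0,0,0,0],
    [0,0,0,0,0,0],
    [0,0,0,0,0,0],
    [0,0,0,0,0,0],
    [0,-10,0,0,0,0],
    [0,-25,0,0,0,0],
    [0,-40,0,0,0,0],
    [0,-45,0,0,0,0],
    [0,-45,0,0,0,0],
    [0,-40,0,0,0,0],
  ],
  grip=22,
)

```text
t: 18.45
tool_pos: [0.4933, 0.0519, 0.2174]
tool_rot: [-0.116, 2.163, -2.164]
contact_force: [1.7, -0.4, 0.7]
opening: 0.0217
```

```bash
python3 -c "
from h import *
im,c=snap('wrist','w5.png')
rows((.6283,-.2145,.25),7.6)
"
```

```text
yaw now -83.70 turn wy=-1.5934 rad, level err wx,wz=-0.0023 -0.0146
pos [496.9  51.8 225.5] open 21.7 t 18.5 F [2.7 0.2 5.1] q6 1.42
shift after turn, tool mm [280.9 -28.3  95. ]  (x-> [ 0.132 -0.991]  z-> [0.991 0.132] )
```

View pics/w5.png

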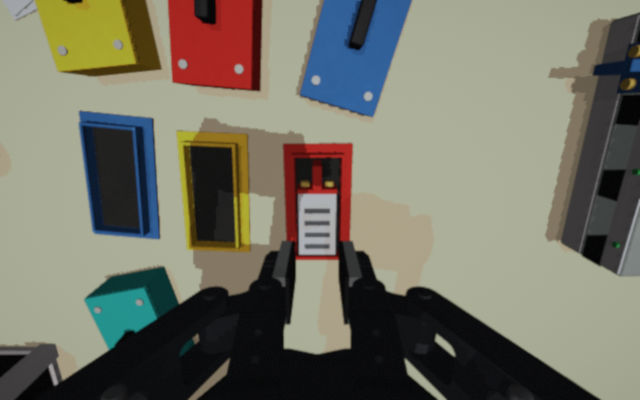

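jog_arm(
  moves=[
    [0,-24,0,0,-0.14,0],
    [0,0,0,0,-0.145,0],
    [0,0,0,0,-0.145,0],
    [0,0,0,0,-0.145,0],
    [0,0,0,0,-0.145,0],
    [0,0,0,0,-0.145,0],
    [0,0,0,0,-0.145,0],
    [0,0,0,0,-0.145,0],
    [0,0,0,0,-0.145,0],
    [0,0,0,0,-0.145,0],
    [0,0,0,0,-0.145,0],
  ],
  grip=60,
)

```text
t: 19.6
tool_pos: [0.493, 0.0518, 0.2385]
tool_rot: [-1.27, 1.109, -1.11]
contact_force: [0.5, -0.3, 0.7]
opening: 0.0601
```

jog_arm(
  moves=[
    [40,0,13,0,0,0],
    [40,0,13,0,0,0],
    [40,0,14,0,0,0],
    [40,0,14,0,0,0],
    [40,0,14,0,0,0],
    [40,0,13,0,0,0],
    [41,0,14,0,0,0],
    [0,0,0,0,0,0],
    [0,0,0,0,0,0],
  ],
)

```text
t: 20.5
tool_pos: [0.6234, -0.2152, 0.2377]
tool_rot: [-1.267, 1.116, -1.114]
contact_force: [-1.5, -0.5, 0.1]
opening: 0.0599
```

```bash
python3 -c "
from h import *
im,c=snap('wrist','w6.png')
rows((.6283,-.2145,.046),7.6)
for b in blobs(im,c,'blue',.07,60): print(b)
lug(im,c,'blue',(285,150,350,200))
g=cv2.cvtColor(im,cv2.COLOR_RGB2GRAY).astype(int)
for u in (150,200,250,350):
    v=np.argmax(np.diff(g[194:210,u]))+194.5; print(u,v,ray(c,[[u,v]],.086)*1000)
"
```

```text
yaw now 7.38 turn wy=-0.0039 rad, level err wx,wz=0.0003 -0.0007
pos [ 623.2 -214.3  238. ] open 60.3 t 20.55 F [-0.1 -0.3  0.5] q6 -0.57
shift after turn, tool mm [  1.  192.    5.1]  (x-> [ 0.132 -0.991]  z-> [0.991 0.132] )
([324.0, 187.0], 629.7, -214.7, 44.5, 35.4, 7.3)
164 6 (np.int64(321), np.int64(326)) [ 626.3 -195.8]
165 6 (np.int64(321), np.int64(326)) [ 626.4 -196.8]
166 6 (np.int64(321), np.int64(326)) [ 626.6 -197.8]
167 7 (np.int64(321), np.int64(327)) [ 627.2 -198.7]
168 7 (np.int64(321), np.int64(327)) [ 627.4 -199.7]
169 7 (np.int64(321), np.int64(327)) [ 627.5 -200.8]
170 8 (np.int64(320), np.int64(327)) [ 627.1 -201.8]
171 8 (np.int64(320), np.int64(327)) [ 627.3 -202.8]
172 8 (np.int64(320), np.int64(327)) [ 627.4 -203.9]
173 8 (np.int64(320), np.int64(327)) [ 627.5 -204.9]
174 8 (np.int64(320), np.int64(327)) [ 627.7 -205.9]
175 8 (np.int64(320), np.int64(327)) [ 627.8 -206.9]
176 8 (np.int64(320), np.int64(327)) [ 628.  -207.9]
177 8 (np.int64(320), np.int64(327)) [ 628.1 -209. ]
178 8 (np.int64(320), np.int64(327)) [ 628.2 -210. ]
179 8 (np.int64(320), np.int6
[... 513 characters left out ...]
p.int64(305), np.int64(330)) [ 623.7 -222.2]
190 15 (np.int64(305), np.int64(342)) [ 629.9 -222.5]
191 20 (np.int64(305), np.int64(342)) [ 630.1 -223.5]
192 40 (np.int64(304), np.int64(343)) [ 630.2 -224.6]
193 43 (np.int64(303), np.int64(345)) [ 630.9 -225.6]
194 43 (np.int64(303), np.int64(345)) [ 631.  -226.7]
195 43 (np.int64(303), np.int64(345)) [ 631.2 -227.7]
196 43 (np.int64(303), np.int64(345)) [ 631.3 -228.8]
197 36 (np.int64(304), np.int64(344)) [ 631.5 -229.9]
150 202.5 [[ 457.58114434 -255.68783187   86.        ]]
200 202.5 [[ 507.52249967 -249.25231001   86.        ]]
250 202.5 [[ 557.56528163 -242.8026952    86.        ]]
350 201.5 [[ 657.62670535 -228.83426447   86.        ]]
```

jog_arm(
  moves=[
    [0.7,40,6.3,0,-0.004,0],
    [0,40,0,0,0,0],
    [0,40,0,0,0,0],
    [0,30,0,0,0,0],
    [0,22,0,0,0,0],
    [0,14,0,0,0,0],
    [0,7,0,0,0,0],
    [0,0,0,0,0,0],
    [0,0,0,0,0,0],
  ],
)

```text
t: 21.45
tool_pos: [0.6308, -0.2146, 0.0467]
tool_rot: [-1.269, 1.108, -1.112]
contact_force: [0.3, -0.1, -0.3]
opening: 0.0601
```

jog_arm(
  moves=[
    [0,0,0,0,0,0],
    [0,0,0,0,0,0],
    [0,0,0,0,0,0],
    [0,0,0,0,0,0],
    [0,0,0,0,0,0],
    [0,0,0,0,0,0],
    [0,0,0,0,0,0],
    [0,0,0,0,0,0],
  ],
  grip=5,
  grip_force=60,
)

```text
t: 22.25
tool_pos: [0.6303, -0.2147, 0.0457]
tool_rot: [-1.269, 1.11, -1.112]
contact_force: [-0.4, 0.3, 4.9]
opening: 0.009
```

```bash
python3 -c "
from h import *
st()
"
```

```text
yaw now 7.61 turn wy=0.0003 rad, level err wx,wz=-0.0009 0.0007
pos [ 630.3 -214.7   45.7] open 9.0 t 22.25 F [-0.4  0.3  4.9] q6 -0.57
tool T [-0.08  0.04  0.02] tool F [-0.4 -4.9 -0.3]
```

jog_arm(
  moves=[
    [0,-0.5,0,0,0,0],
    [0,-0.5,0,0,0,0],
    [-3,0,0,0,0,0],
    [-5,0,0,0,0,0],
    [-5,0,0,0,0,0],
    [-5,0,0,0,0,0],
    [-7,0,0,0,0,0],
  ],
)

```text
t: 22.95
tool_pos: [0.6262, -0.1892, 0.0457]
tool_rot: [-1.269, 1.111, -1.11]
contact_force: [-0.1, -2.1, 0.8]
opening: 0.0093
```

```bash
python3 -c "
from h import *
st()"
```

```text
yaw now 7.62 turn wy=0.0003 rad, level err wx,wz=0.0005 -0.0002
pos [ 626.2 -189.2   45.7] open 9.3 t 22.95 F [-0.1 -2.1  0.8] q6 -0.54
tool T [ 0.02  0.04 -0.32] tool F [ 2.1 -0.8 -0.3]
```

jog_arm(
  moves=[
    [-7,0,0,0,0,0],
    [-7,0,0,0,0,0],
    [-7,0,0,0,0,0],
    [-7,0,0,0,0,0],
    [-7,0,0,0,0,0],
  ],
)

```text
t: 23.45
tool_pos: [0.6215, -0.1542, 0.0457]
tool_rot: [-1.269, 1.111, -1.11]
contact_force: [-0.1, -1.1, 0.1]
opening: 0.0091
```

```bash
python3 -c "
from h import *
st()"
```

```text
yaw now 7.63 turn wy=0.0005 rad, level err wx,wz=0.0005 -0.0005
pos [ 621.5 -154.2   45.7] open 9.1 t 23.45 F [-0.1 -1.1  0.1] q6 -0.49
tool T [ 0.03  0.05 -0.2 ] tool F [ 1.1 -0.1 -0.2]
```

jog_arm(
  moves=[
    [-7,0,0,0,0,0],
    [-7,0,0,0,0,0],
    [-7,0,0,0,0,0],
    [-7,0,0,0,0,0],
    [-7,0,0,0,0,0],
    [-5,0,0,0,0,0],
    [0,-5,0,0,0,0],
    [0,-20,0,0,0,0],
    [0,-30,0,0,0,0],
    [0,-30,0,0,0,0],
  ],
)

```text
t: 24.45
tool_pos: [0.6162, -0.1155, 0.1317]
tool_rot: [-1.27, 1.112, -1.11]
contact_force: [1.1, -0.9, -1.5]
opening: 0.009
```

jog_arm(
  moves=[
    [0,0,0,0,0.093,0],
    [0,0,0,0,0.15,0],
    [0,0,0,0,0.15,0],
    [0,0,0,0,0.15,0],
    [0,0,0,0,0.15,0],
    [0,0,0,0,0.15,0],
    [0,0,0,0,0.15,0],
    [0,0,0,0,0.15,0],
    [0,0,0,0,0.15,0],
    [0,0,0,0,0.15,0],
    [0,0,0,0,0.15,0],
    [0,0,0,0,0.1,0],
  ],
)

```text
t: 25.65
tool_pos: [0.6168, -0.1157, 0.1315]
tool_rot: [-0.005, 2.218, -2.219]
contact_force: [-0.0, 0.5, -2.6]
opening: 0.0091
```

jog_arm(
  moves=[
    [8,0,-20,0,0,0],
    [10,0,-35,0,0,0],
    [10,0,-35,0,0,0],
    [10,0,-38,0,0,0],
    [10,0,-38,0,0,0],
    [10,0,-38,0,0,0],
    [10,0,-38,0,0,0],
    [10,0,-38,0,0,0],
    [10,0,-38,0,0,0],
    [10,0,-35,0,0,0],
    [10,0,-30,0,0,0],
    [4,0,-16,0,0,0],
  ],
)

```text
t: 26.85
tool_pos: [0.4987, 0.2848, 0.1314]
tool_rot: [-0.016, 2.215, -2.213]
contact_force: [0.2, 0.0, -2.2]
opening: 0.009
```

```bash
python3 -c "
from h import *
im,c=snap('wrist','w7.png')
rows((.4995,.2834,.070),-89.4)
for b in blobs(im,c,'blue',.004,200): print('  ',b)
"
```

```text
yaw now -89.15 turn wy=0.0044 rad, level err wx,wz=0.0019 -0.0000
pos [498.6 286.  131.4] open 9.4 t 26.9 F [-1.4  1.  -1.7] q6 1.95
shift after turn, tool mm [-0.9 61.4  2.7]  (x-> [-1.   -0.01]  z-> [ 0.01 -1.  ] )
   ([317.0, 275.0], 407.7, 283.9, 100.9, 22.9, 0.9)
   ([320.0, 199.0], 474.7, 283.0, 112.1, 78.7, 0.8)
   ([631.0, 82.0], 592.8, 33.8, 55.1, 23.0, 18.2)
```

View pics/w7.png

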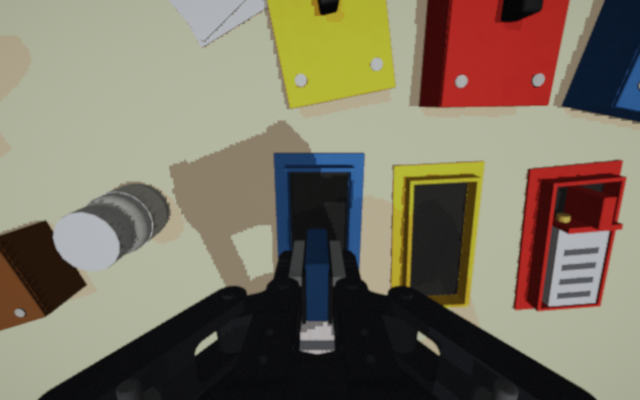

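jog_arm(
  moves=[
    [-0.7,0,2.6,0,0.003,0],
    [0,15,0,0,0,0],
    [0,25,0,0,0,0],
    [0,25,0,0,0,0],
    [0,15,0,0,0,0],
    [0,10,0,0,0,0],
    [0,10,0,0,0,0],
    [0,5,0,0,0,0],
    [0,0,0,0,0,0],
  ],
)

```text
t: 27.8
tool_pos: [0.501, 0.2797, 0.0257]
tool_rot: [-0.009, 2.218, -2.218]
contact_force: [-0.6, 0.2, -2.0]
opening: 0.0093
```

```bash
python3 -c "
from h import *
rows((.4993,.2834,.010),-89.3)
"
```

```text
yaw now -89.56 turn wy=-0.0045 rad, level err wx,wz=-0.0002 0.0004
pos [501.  279.7  25.7] open 9.3 t 27.8 F [-0.6  0.2 -2. ] q6 1.94
shift after turn, tool mm [ 1.6 15.7 -3.7]  (x-> [-1.    -0.012]  z-> [ 0.012 -1.   ] )
```

jog_arm(
  moves=[
    [1.6,0,-3.7,0,-0.004,0],
    [0,0,0,0,0,0],
    [0,5,0,0,0,0],
    [0,4,0,0,0,0],
    [0,3,0,0,0,0],
    [0,1.5,0,0,0,0],
    [0,0.8,0,0,0,0],
    [0,0,0,0,0,0],
  ],
)

```text
t: 28.6
tool_pos: [0.4993, 0.2834, 0.0115]
tool_rot: [-0.013, 2.216, -2.216]
contact_force: [-0.1, -0.3, -2.9]
opening: 0.0095
```

```bash
python3 -c "
from h import *
rows((.4993,.2834,.010),-89.3)
"
```

```text
yaw now -89.32 turn wy=-0.0004 rad, level err wx,wz=-0.0001 0.0003
pos [499.3 283.4  11.5] open 9.5 t 28.6 F [-0.1 -0.3 -2.9] q6 1.95
shift after turn, tool mm [-0.   1.5  0. ]  (x-> [-1.    -0.012]  z-> [ 0.012 -1.   ] )
```

jog_arm(
  moves=[
    [0,0.7,0,0,0,0],
    [0,0.5,0,0,0,0],
    [0,0,0,0,0,0],
  ],
)

```text
t: 28.9
tool_pos: [0.4994, 0.2835, 0.0105]
tool_rot: [-0.013, 2.216, -2.216]
contact_force: [1.0, -0.1, -1.8]
opening: 0.0093
```

jog_arm(
  moves=[
    [0,0,0,0,0,0],
    [0,0,0,0,0,0],
    [0,0,0,0,0,0],
    [0,0,0,0,0,0],
    [0,0,0,0,0,0],
    [0,-10,0,0,0,0],
    [0,-25,0,0,0,0],
    [0,-40,0,0,0,0],
    [0,-45,0,0,0,0],
    [0,-45,0,0,0,0],
    [0,-45,0,0,0,0],
    [0,-45,0,0,0,0],
  ],
  grip=22,
)

```text
t: 30.1
tool_pos: [0.499, 0.2834, 0.2684]
tool_rot: [-0.012, 2.215, -2.214]
contact_force: [1.0, 0.8, 0.2]
opening: 0.0217
```

jog_arm(
  moves=[
    [-15,-20,30,0,0,0],
    [-15,-20,30,0,0,0],
    [-15,-20,30,0,0,0],
    [-15,-20,28,0,0,0],
    [0,0,0,0,0,0],
    [0,0,0,0,0,0],
  ],
  grip=60,
)

```text
t: 30.7
tool_pos: [0.5609, 0.1659, 0.3465]
tool_rot: [-0.01, 2.216, -2.215]
contact_force: [-0.0, -0.4, 0.1]
opening: 0.0598
```

```bash
python3 -c "
from h import *
im,c=snap('wrist','w8.png'); snap('top','t8.png')
rows((.637,.031,.2),-99.6)
for col in ('red','yellow','blue','black'):
    for b in blobs(im,c,col,.05 if col!='black' else .074,150): print(col,b)
"
```

```text
yaw now -89.28 turn wy=0.1801 rad, level err wx,wz=0.0002 0.0016
pos [560.  166.8 344.7] open 60.0 t 30.8 F [0.3 0.5 0.2] q6 1.72
shift after turn, tool mm [-98.8 144.5 121.1]  (x-> [-0.986  0.167]  z-> [-0.167 -0.986] )
red ([387.0, 212.0], 468.5, 58.6, 135.3, 72.1, 6.0)
red ([319.0, 93.0], 645.0, 164.5, 142.7, 74.4, 1.9)
yellow ([294.0, 230.0], 448.9, 201.2, 97.4, 9.8, 4.2)
yellow ([318.0, 211.0], 467.5, 169.8, 134.9, 70.7, 4.2)
yellow ([231.0, 97.0], 648.5, 282.7, 141.3, 75.7, 11.8)
blue ([245.0, 208.0], 474.0, 271.5, 131.3, 70.5, 0.9)
blue ([417.0, 99.0], 639.5, 30.9, 141.2, 75.2, -9.8)
blue ([12.0, 79.0], 659.6, 562.5, 99.8, 55.1, -16.4)
black ([35.0, 257.0], 411.0, 587.7, 61.9, 14.9, -70.6)
black ([287.0, 352.0], 286.2, 184.8, 1074.0, 300.7, -89.3)
black ([68.0, 229.0], 433.7, 536.2, 126.9, 70.3, -71.1)
black ([388.0, 198.0], 508.3, 64.5, 44.8, 32.4, -83.1)
black ([313.0, 219.0], 473.7, 171.4, 100.6, 44.2, 3.9)
black ([244.0, 194.0], 510.1, 270.8, 46.4, 42.8, 87.5)
black ([420.0, 102.0], 639.1, 33.4, 38.4, 16.5, -9.9)
black ([319.0, 96.0], 645.0, 164.6, 36.8, 10.2, 4.3)
black ([228.0, 93.0], 647.7, 280.8, 38.0, 14.2, 11.8)
black ([602.0, 150.0], 556.5, -221.9, 248.0, 61.6, 7.8)
black ([388.0, 96.0], 644.4, 76.7, 127.7, 7.3, -9.7)
black ([17.0, 105.0], 618.3, 549.3, 190.9, 58.5, -16.3)
```

View pics/w8.png

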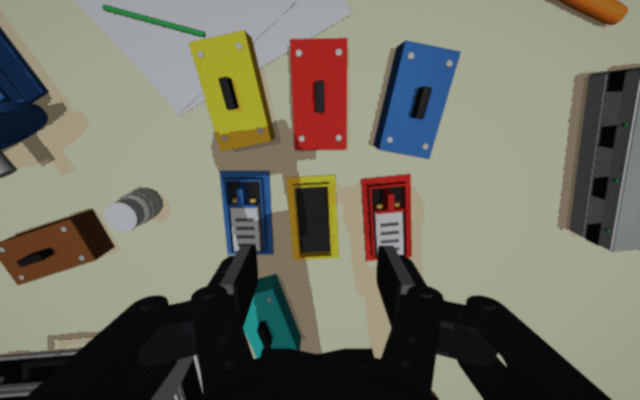

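jog_arm(
  moves=[
    [0,10,0,0,0.09,0],
    [0,10,0,0,0.093,0],
    [-16,20,20,0,0,0],
    [-17,20,20,0,0,0],
    [-17,20,20,0,0,0],
    [-17,20,20,0,0,0],
    [-17,20,20,0,0,0],
    [-16,20,21,0,0,0],
    [0,5,0,0,0,0],
    [0,0,0,0,0,0],
    [0,0,0,0,0,0],
  ],
)

```text
t: 31.9
tool_pos: [0.6383, 0.0314, 0.2008]
tool_rot: [-0.181, -2.133, 2.132]
contact_force: [-0.1, -0.2, 1.0]
opening: 0.0598
```

```bash
python3 -c "
from h import *
im,c=snap('wrist','w9.png')
rows((.6393,.031,.053),-99.8)
for col in ('blue','black'):
    for b in blobs(im,c,col,.05 if col!='black' else .074,150): print(col,b)
"
```

```text
yaw now -99.71 turn wy=0.0015 rad, level err wx,wz=0.0004 -0.0012
pos [638.7  31.3 201.5] open 60.0 t 31.95 F [-0.2 -0.   0.4] q6 1.67
shift after turn, tool mm [ -0.5 148.5   0.3]  (x-> [-0.985  0.17 ]  z-> [-0.17  -0.985] )
blue ([187.0, 367.0], 439.7, 224.8, 30.1, 30.1, -85.6)
blue ([136.0, 297.0], 538.2, 248.6, 72.7, 35.2, -89.2)
blue ([319.0, 175.0], 639.3, 28.9, 140.3, 73.3, -9.7)
black ([309.0, 292.0], 530.5, 56.3, 24.9, 21.8, 6.9)
black ([312.0, 344.0], 487.2, 57.4, 671.2, 194.6, 80.3)
black ([60.0, 219.0], 649.7, 273.0, 37.4, 29.2, 12.0)
black ([180.0, 201.0], 647.0, 157.9, 40.7, 20.8, 2.0)
black ([319.0, 186.0], 641.1, 28.3, 41.5, 11.5, -11.8)
black ([229.0, 189.0], 649.8, 110.3, 72.7, 12.5, 1.7)
black ([598.0, 193.0], 560.4, -229.0, 263.7, 62.9, 7.7)
```

View pics/w9.png

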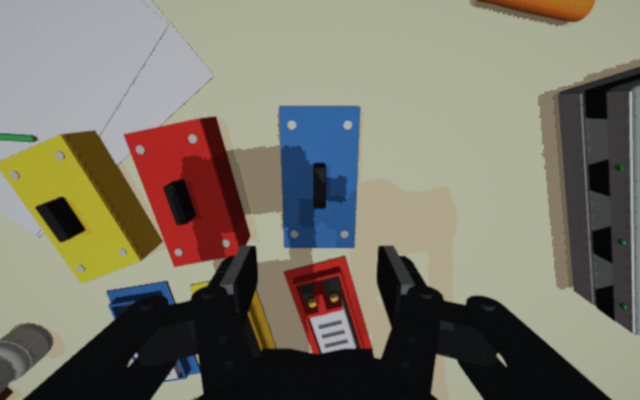

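jog_arm(
  moves=[
    [-1.5,30,2.3,0,0,0],
    [0,35,0,0,0,0],
    [0,35,0,0,0,0],
    [0,25,0,0,0,0],
    [0,13,0,0,0,0],
    [0,8,0,0,0,0],
    [0,0,0,0,0,0],
    [0,0,0,0,0,0],
  ],
)

```text
t: 32.75
tool_pos: [0.641, 0.0275, 0.0564]
tool_rot: [-0.186, -2.133, 2.133]
contact_force: [-0.2, 0.7, 0.9]
opening: 0.0601
```

```bash
python3 -c "
from h import *
rows((.6400,.0288,.053),-99.8)
"
```

```text
yaw now -99.79 turn wy=0.0001 rad, level err wx,wz=0.0003 -0.0029
pos [641.   27.5  56.4] open 60.1 t 32.75 F [-0.2  0.7  0.9] q6 1.67
shift after turn, tool mm [ 1.2  3.4 -1.1]  (x-> [-0.985  0.17 ]  z-> [-0.17  -0.985] )
```

jog_arm(
  moves=[
    [0,0,0,0,0,0],
    [0,0,0,0,0,0],
    [0,0,0,0,0,0],
    [0,0,0,0,0,0],
    [0,0,0,0,0,0],
    [0,0,0,0,0,0],
    [0,0,0,0,0,0],
  ],
  grip=6,
  grip_force=50,
)

```text
t: 33.45
tool_pos: [0.6402, 0.0275, 0.0551]
tool_rot: [-0.184, -2.133, 2.132]
contact_force: [0.3, 0.7, 3.7]
opening: 0.0107
```

```bash
python3 -c "
from h import *
st()
"
```

```text
yaw now -99.81 turn wy=-1.8746 rad, level err wx,wz=0.0003 -0.0009
pos [640.2  27.5  55.1] open 10.7 t 33.45 F [0.3 0.7 3.7] q6 1.67
tool T [-0.08 -0.03 -0.08] tool F [-0.1 -3.7 -0.7]
```

jog_arm(
  moves=[
    [0,-5,0,0,0,0],
    [0,-25,0,0,0,0],
    [0,-40,0,0,0,0],
    [0,-40,0,0,0,0],
    [0,0,0,0,-0.09,0],
    [0,0,0,0,-0.093,0],
  ],
)

```text
t: 34.05
tool_pos: [0.6405, 0.0272, 0.1664]
tool_rot: [-0.014, 2.212, -2.213]
contact_force: [-0.6, -0.5, -2.1]
opening: 0.011
```

jog_arm(
  moves=[
    [10,0,-15,0,0,0],
    [20,0,-28,0,0,0],
    [22,0,-32,0,0,0],
    [22,0,-32,0,0,0],
    [22,0,-32,0,0,0],
    [22,0,-32,0,0,0],
    [22,0,-32,0,0,0],
    [20,0,-28,0,0,0],
    [14,0,-18,0,0,0],
    [6,0,-9,0,0,0],
    [0,0,0,0,0,0],
    [0,0,0,0,0,0],
  ],
)

```text
t: 35.25
tool_pos: [0.4567, 0.2828, 0.1641]
tool_rot: [-0.013, 2.215, -2.217]
contact_force: [-0.3, -0.6, -1.9]
opening: 0.0111
```

```bash
python3 -c "
from h import *
im,c=snap('wrist','w10.png')
rows((.4567,.2832,.0594),-89.3)
for z in (.004,.05):
  for b in blobs(im,c,'blue',z,150): print(z,b)
im,c=snap('top','t10.png')
for b in blobs(im,c,'blue',.15,150): print(b)
"
```

```text
yaw now -89.39 turn wy=-0.0016 rad, level err wx,wz=-0.0006 0.0001
pos [457.1 282.6 164.3] open 10.6 t 35.3 F [-0.4 -0.8 -2.1] q6 1.98
shift after turn, tool mm [  0.4 104.9  -0.7]  (x-> [-1.    -0.012]  z-> [ 0.012 -1.   ] )
0.004 ([317.0, 332.0], 270.3, 279.9, 64.6, 48.7, -0.4)
0.004 ([317.0, 197.0], 427.1, 283.0, 207.7, 151.1, 0.5)
0.05 ([317.0, 332.0], 309.8, 280.5, 54.8, 41.3, -0.4)
0.05 ([317.0, 197.0], 442.8, 283.2, 176.2, 128.2, 0.5)
([261.0, 230.0], 410.6, 290.8, 70.8, 56.8, -69.7)
([141.0, 147.0], 666.4, 632.0, 233.7, 154.6, 25.7)
```

View pics/w10.png

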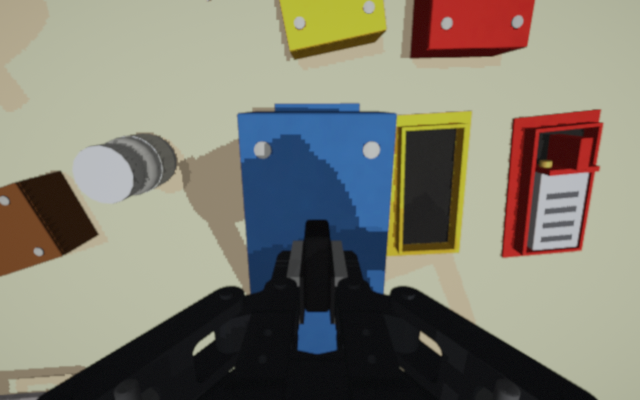

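```bash
python3 -c "
from h import *
c=cam('wrist')
print(ray(c,[[239,114.5],[395,113]],.159)*1000, ray(c,[[276,104],[359,103.5]],.004)*1000)
"
```

```text
[[526.17401134 319.62392141 159.        ]
 [527.65035904 246.88344854 159.        ]] [[531.01051471 321.96522893   4.        ]
 [532.32583688 243.5143007    4.        ]]
```

jog_arm(
  moves=[
    [0.3,20,-0.6,0,-0.001,0],
    [0,30,0,0,0,0],
    [0,20,0,0,0,0],
    [0,8,0,0,0,0],
    [0,0,0,0,0,0],
    [0,0,0,0,0,0],
  ],
)

```text
t: 35.95
tool_pos: [0.4574, 0.2838, 0.0876]
tool_rot: [-0.012, 2.215, -2.214]
contact_force: [0.4, -0.0, -0.2]
opening: 0.011
```

```bash
python3 -c "
from h import *
rows((.4567,.2832,.0594),-89.3)
"
```

```text
yaw now -89.31 turn wy=-0.0002 rad, level err wx,wz=0.0006 -0.0015
pos [457.4 283.8  87.6] open 11.0 t 35.95 F [ 0.4 -0.  -0.2] q6 1.98
shift after turn, tool mm [ 0.8 28.2  0.6]  (x-> [-1.    -0.012]  z-> [ 0.012 -1.   ] )
```

jog_arm(
  moves=[
    [-0.6,5,0.5,0,0,0],
    [0,5,0,0,0,0],
    [0,5,0,0,0,0],
    [0,5,0,0,0,0],
    [0,3,0,0,0,0],
    [0,2,0,0,0,0],
    [0,2,0,0,0,0],
    [0,1,0,0,0,0],
    [0,0,0,0,0,0],
  ],
)

```text
t: 36.85
tool_pos: [0.4572, 0.2836, 0.0591]
tool_rot: [-0.014, 2.215, -2.215]
contact_force: [-1.8, -0.4, 2.3]
opening: 0.0105
```

```bash
python3 -c "
from h import *
rows((.4580,.2832,.0594),-89.3)
"
```

```text
yaw now -89.27 turn wy=0.0006 rad, level err wx,wz=0.0002 -0.0003
pos [457.2 283.6  59.1] open 10.5 t 36.85 F [-1.8 -0.4  2.3] q6 1.97
shift after turn, tool mm [-0.8 -0.3  0.4]  (x-> [-1.    -0.012]  z-> [ 0.012 -1.   ] )
```

jog_arm(
  moves=[
    [0,0,0,0,0,0],
    [0,0,0,0,0,0],
    [0,0,0,0,0,0],
    [0,0,0,0,0,0],
    [0,0,0,0,0,0],
    [0,0,0,0,0,0],
    [0,-15,0,0,0,0],
    [0,-40,0,0,0,0],
    [0,-40,0,0,0,0],
    [0,-45,0,0,0,0],
  ],
  grip=60,
)

```text
t: 37.85
tool_pos: [0.4565, 0.2831, 0.2004]
tool_rot: [-0.015, 2.215, -2.216]
contact_force: [1.1, 0.4, 0.3]
opening: 0.0602
```

jog_arm(
  moves=[
    [-37,0,24,0,-0.02,0],
    [-37,0,24,0,0,0],
    [-37,0,24,0,0,0],
    [-37,0,24,0,0,0],
    [-38,0,22,0,0,0],
    [0,0,0,0,0,0],
    [0,0,0,0,0,0],
  ],
)

```text
t: 38.55
tool_pos: [0.6468, 0.1702, 0.1991]
tool_rot: [-0.035, 2.206, -2.205]
contact_force: [0.0, -0.3, -0.7]
opening: 0.0599
```

```bash
python3 -c "
from h import *
im,c=snap('wrist','w11.png')
rows((.645,.1645,.055),-88.1)
for col in ('red','yellow','black'):
    for b in blobs(im,c,col,.05 if col!='black' else .074,150): print(col,b)
im,c=snap('top','t11.png')
for col in ('red','yellow','blue'):
    for b in blobs(im,c,col,.05,150): print(col,b)
"
```

```text
yaw now -88.13 turn wy=-0.0006 rad, level err wx,wz=0.0003 0.0001
pos [646.1 170.9 199.1] open 59.8 t 38.6 F [ 0.1  0.4 -0.5] q6 1.69
shift after turn, tool mm [  1.3 144.1   6.4]  (x-> [-0.999 -0.033]  z-> [ 0.033 -0.999] )
red ([380.0, 317.0], 492.3, 91.4, 113.3, 15.2, 6.4)
red ([431.0, 278.0], 541.9, 46.2, 26.3, 21.3, 8.4)
red ([323.0, 178.0], 645.7, 164.0, 142.4, 74.2, 1.8)
yellow ([309.0, 301.0], 497.7, 171.8, 108.2, 68.3, 3.9)
yellow ([206.0, 177.0], 647.6, 282.0, 143.6, 76.7, 12.1)
black ([19.0, 337.0], 470.5, 480.8, 94.0, 45.4, -0.5)
black ([314.0, 344.0], 494.0, 165.8, 666.8, 191.2, -88.1)
black ([324.0, 188.0], 647.6, 163.9, 40.4, 10.9, 1.9)
black ([196.0, 182.0], 649.8, 278.9, 40.1, 19.2, 11.9)
black ([246.0, 174.0], 658.1, 234.0, 66.0, 8.1, 12.1)
red ([343.0, 378.0], -0.9, 79.5, 182.9, 128.2, -81.3)
red ([324.0, 232.0], 431.8, 132.7, 901.8, 257.5, 13.3)
red ([462.0, 83.0], 853.3, -313.9, 200.2, 141.6, 72.9)
yellow ([483.0, 199.0], 493.2, -349.1, 68.2, 64.4, -4.1)
yellow ([262.0, 153.0], 644.3, 295.2, 145.2, 56.6, 9.4)
blue ([267.0, 217.0], 455.4, 280.2, 143.2, 78.6, 0.3)
blue ([142.0, 154.0], 689.8, 674.1, 264.9, 168.8, 25.4)
```

jog_arm(
  moves=[
    [0.8,30,6.9,0,0,0],
    [0,35,0,0,0,0],
    [0,35,0,0,0,0],
    [0,25,0,0,0,0],
    [0,11,0,0,0,0],
    [0,8,0,0,0,0],
    [0,0,0,0,0,0],
    [0,0,0,0,0,0],
  ],
)

```text
t: 39.45
tool_pos: [0.6468, 0.1643, 0.0564]
tool_rot: [-0.034, 2.204, -2.203]
contact_force: [0.1, -0.7, -0.0]
opening: 0.0602
```

```bash
python3 -c "
from h import *
rows((.6455,.164,.055),-88.1)
"
```

```text
yaw now -88.10 turn wy=0.0000 rad, level err wx,wz=0.0003 -0.0028
pos [646.8 164.3  56.4] open 60.2 t 39.45 F [ 0.1 -0.7 -0. ] q6 1.67
shift after turn, tool mm [1.3 1.4 0.2]  (x-> [-0.999 -0.033]  z-> [ 0.033 -0.999] )
```

jog_arm(
  moves=[
    [0,0,0,0,0,0],
    [0,0,0,0,0,0],
    [0,0,0,0,0,0],
    [0,0,0,0,0,0],
    [0,0,0,0,0,0],
    [0,0,0,0,0,0],
    [0,0,0,0,0,0],
  ],
  grip=6,
  grip_force=50,
)

```text
t: 40.15
tool_pos: [0.6464, 0.1638, 0.0553]
tool_rot: [-0.035, 2.204, -2.204]
contact_force: [-0.4, 0.3, 5.7]
opening: 0.0108
```

```bash
python3 -c "
from h import *
rows((.4507,.0472,.165),-83.5)
st()
"
```

```text
yaw now -88.12 turn wy=-0.0807 rad, level err wx,wz=0.0000 -0.0013
pos [646.4 163.8  55.3] open 10.8 t 40.15 F [-0.4  0.3  5.7] q6 1.67
shift after turn, tool mm [ 207.5 -109.9   93.7]  (x-> [-0.994 -0.113]  z-> [ 0.113 -0.994] )
yaw now -88.12 turn wy=-1.6707 rad, level err wx,wz=0.0000 -0.0013
pos [646.4 163.8  55.3] open 10.8 t 40.15 F [-0.4  0.3  5.7] q6 1.67
tool T [0.05 0.02 0.02] tool F [ 0.4 -5.7 -0.4]
```

jog_arm(
  moves=[
    [0,-5,0,0,0,0],
    [0,-25,0,0,0,0],
    [0,-40,0,0,0,0],
    [0,-40,0,0,0,0],
    [0,0,0,0,-0.081,0],
  ],
)

```text
t: 40.65
tool_pos: [0.6491, 0.1645, 0.1719]
tool_rot: [-0.113, 2.158, -2.155]
contact_force: [0.6, 0.3, -0.7]
opening: 0.011
```

jog_arm(
  moves=[
    [12,0,6,0,0,0],
    [25,0,11,0,0,0],
    [27,0,12,0,0,0],
    [27,0,12,0,0,0],
    [27,0,12,0,0,0],
    [27,0,12,0,0,0],
    [27,0,12,0,0,0],
    [20,0,10,0,0,0],
    [10,0,5,0,0,0],
    [4,0,2,0,0,0],
    [0,0,0,0,0,0],
    [0,0,0,0,0,0],
  ],
)

```text
t: 41.85
tool_pos: [0.4523, 0.0473, 0.1646]
tool_rot: [-0.123, 2.163, -2.162]
contact_force: [0.2, 0.5, -1.9]
opening: 0.0107
```

```bash
cat >> h.py <<'E'
def edge(im,c,col,us,zc):
    """first two upper boundaries (foot edge, cover top edge) per column"""
    g=cv2.GaussianBlur(cv2.cvtColor(im,cv2.COLOR_RGB2GRAY).astype(np.float32),(3,3),0); m=mask(im,col)
    for u in us:
        v=np.nonzero(m[:,u])[0]; v=v[v>60][0]; print(u,'first mask row',v,'gray',g[v-2:v+18,u].astype(int),'z4',(ray(c,[[u,v]],.004)[0,:2]*1000).round(1))
E
python3 -c "
from h import *
im,c=snap('wrist','w12.png')
rows((.4518,.0473,.0595),-83.5)
edge(im,c,'red',(255,285,317,345,380),.159)
for v in (105,110,115): print(v,ray(c,[[317,v]],.16)*1000)
"
```

```text
yaw now -83.46 turn wy=0.0008 rad, level err wx,wz=0.0001 -0.0002
pos [452.4  47.4 164.6] open 10.8 t 41.9 F [-0.4 -0.1 -1.1] q6 1.40
shift after turn, tool mm [  0.6 105.1   0. ]  (x-> [-0.994 -0.113]  z-> [ 0.113 -0.994] )
255 first mask row 111 gray [119  93  71  68  78  85  86  87  87  86  87  87  86  86  86  86  86  87
  86  86] z4 [513.  113.9]
285 first mask row 106 gray [141 113  85  65  56  50  44  47  62  76  83  86  87  87  87  87  87  87
  87  87] z4 [520.8  85.9]
317 first mask row 107 gray [139  98  69  57  52  46  48  62  77  85  87  88  88  88  87  87  87  87
  87  87] z4 [523.4  55.7]
345 first mask row 106 gray [176 153 122  99  88  79  65  56  63  77  84  87  87  87  87  87  87  87
  87  87] z4 [527.4  29.4]
380 first mask row 112 gray [138  97  76  78  84  87  87  87  87  87  88  88  87  87  87  87  87  87
  87  87] z4 [525.7  -4.5]
105 [[525.41247902  55.91196027 160.        ]]
110 [[523.21728778  55.65830639 160.        ]]
115 [[521.00144952  55.40226708 160.        ]]
```

jog_arm(
  moves=[
    [0.7,20,0,0,0,0],
    [0,30,0,0,0,0],
    [0,20,0,0,0,0],
    [0,8,0,0,0,0],
    [0,0,0,0,0,0],
    [0,0,0,0,0,0],
  ],
)

```text
t: 42.5
tool_pos: [0.452, 0.0471, 0.0875]
tool_rot: [-0.122, 2.162, -2.162]
contact_force: [0.4, 0.7, -1.1]
opening: 0.0109
```

```bash
python3 -c "
from h import *
rows((.4516,.0473,.0593),-83.5)
"
```

```text
yaw now -83.46 turn wy=0.0006 rad, level err wx,wz=-0.0002 -0.0013
pos [452.   47.1  87.5] open 10.9 t 42.5 F [ 0.4  0.7 -1.1] q6 1.40
shift after turn, tool mm [ 0.4 28.2 -0.3]  (x-> [-0.994 -0.113]  z-> [ 0.113 -0.994] )
```

jog_arm(
  moves=[
    [0.3,5,-0.2,0,0,0],
    [0,5,0,0,0,0],
    [0,5,0,0,0,0],
    [0,5,0,0,0,0],
    [0,3,0,0,0,0],
    [0,2,0,0,0,0],
    [0,2,0,0,0,0],
    [0,1,0,0,0,0],
    [0,0,0,0,0,0],
  ],
)

```text
t: 43.4
tool_pos: [0.4511, 0.0471, 0.0593]
tool_rot: [-0.123, 2.163, -2.163]
contact_force: [-3.1, 0.6, 3.6]
opening: 0.011
```

```bash
python3 -c "
from h import *
rows((.647,.282,.2),-78.1)
"
```

```text
yaw now -83.48 turn wy=-0.0939 rad, level err wx,wz=-0.0001 -0.0001
pos [451.1  47.1  59.3] open 11.0 t 43.4 F [-3.1  0.6  3.6] q6 1.40
shift after turn, tool mm [-240.2 -140.7 -189.4]  (x-> [-0.979 -0.206]  z-> [ 0.206 -0.979] )
```

jog_arm(
  moves=[
    [0,0,0,0,0,0],
    [0,0,0,0,0,0],
    [0,0,0,0,0,0],
    [0,0,0,0,0,0],
    [0,0,0,0,0,0],
    [0,0,0,0,0,0],
    [0,-15,0,0,0,0],
    [0,-40,0,0,0,0],
    [0,-40,0,0,0,0],
    [0,-45,0,0,0,0],
    [0,0,0,0,-0.094,0],
  ],
  grip=60,
)

```text
t: 44.5
tool_pos: [0.4547, 0.0469, 0.2066]
tool_rot: [-0.208, 2.102, -2.107]
contact_force: [0.7, -0.1, 0.8]
opening: 0.0599
```

jog_arm(
  moves=[
    [-34,0,-27,0,0,0],
    [-34,0,-27,0,0,0],
    [-34,0,-27,0,0,0],
    [-34,0,-27,0,0,0],
    [-34,0,-27,0,0,0],
    [-35,0,-27,0,0,0],
    [-35,0,-27,0,0,0],
    [0,0,0,0,0,0],
    [0,0,0,0,0,0],
    [0,0,0,0,0,0],
  ],
)

```text
t: 45.5
tool_pos: [0.6462, 0.2811, 0.1983]
tool_rot: [-0.221, 2.112, -2.113]
contact_force: [-0.7, -0.4, -0.4]
opening: 0.06
```

```bash
python3 -c "
from h import *
im,c=snap('wrist','w13.png')
rows((.647,.282,.055),-78.1)
for col in ('yellow','black'):
    for b in blobs(im,c,col,.05 if col!='black' else .074,150): print(col,b)
"
```

```text
yaw now -78.13 turn wy=-0.0006 rad, level err wx,wz=-0.0002 -0.0001
pos [646.2 280.8 198.8] open 59.9 t 45.55 F [-0.9  0.2  0.6] q6 1.67
shift after turn, tool mm [ -1.  143.8  -1. ]  (x-> [-0.979 -0.206]  z-> [ 0.206 -0.979] )
yellow ([356.0, 314.0], 500.1, 209.3, 77.2, 28.0, -17.3)
yellow ([350.0, 308.0], 502.3, 207.2, 97.2, 36.5, 2.9)
yellow ([312.0, 180.0], 647.4, 283.7, 143.2, 75.1, 11.9)
black ([6.0, 332.0], 424.8, 565.9, 30.7, 16.9, -4.8)
black ([52.0, 298.0], 462.0, 519.7, 91.7, 86.5, -70.9)
black ([308.0, 341.0], 497.7, 250.0, 665.1, 191.8, -78.1)
black ([315.0, 185.0], 649.7, 283.9, 41.0, 10.9, 11.5)
black ([17.0, 100.0], 665.5, 532.9, 125.1, 41.3, -5.1)
```

jog_arm(
  moves=[
    [-0.8,30,-2.6,0,0,0],
    [0,35,0,0,0,0],
    [0,35,0,0,0,0],
    [0,25,0,0,0,0],
    [0,11,0,0,0,0],
    [0,7.5,0,0,0,0],
    [0,0,0,0,0,0],
    [0,0,0,0,0,0],
  ],
)

```text
t: 46.35
tool_pos: [0.648, 0.2845, 0.0571]
tool_rot: [-0.217, 2.111, -2.11]
contact_force: [0.3, 0.5, 0.9]
opening: 0.06
```

```bash
python3 -c "
from h import *
rows((.6472,.2837,.055),-78.1)
"
```

```text
yaw now -78.10 turn wy=-0.0001 rad, level err wx,wz=0.0003 -0.0030
pos [648.  284.5  57.1] open 60.0 t 46.35 F [0.3 0.5 0.9] q6 1.67
shift after turn, tool mm [0.9 2.1 0.6]  (x-> [-0.979 -0.206]  z-> [ 0.206 -0.979] )
```

jog_arm(
  moves=[
    [0,0,0,0,0,0],
    [0,0,0,0,0,0],
    [0,0,0,0,0,0],
    [0,0,0,0,0,0],
    [0,0,0,0,0,0],
    [0,0,0,0,0,0],
    [0,0,0,0,0,0],
  ],
  grip=6,
  grip_force=50,
)

```text
t: 47.05
tool_pos: [0.6472, 0.2843, 0.0556]
tool_rot: [-0.219, 2.111, -2.112]
contact_force: [-0.2, -1.9, 3.9]
opening: 0.011
```

```bash
python3 -c "
from h import *
rows((.4500,.1724,.165),-86.1)
"
```

```text
yaw now -78.09 turn wy=0.1397 rad, level err wx,wz=-0.0001 -0.0008
pos [647.2 284.3  55.6] open 11.0 t 47.05 F [-0.2 -1.9  3.9] q6 1.67
shift after turn, tool mm [ 204.3 -109.5   98.2]  (x-> [-0.998 -0.068]  z-> [ 0.068 -0.998] )
```

jog_arm(
  moves=[
    [0,-5,0,0,0,0],
    [0,-25,0,0,0,0],
    [0,-40,0,0,0,0],
    [0,-40,0,0,0,0],
    [0,0,0,0,0.07,0],
    [0,0,0,0,0.07,0],
  ],
)

```text
t: 47.65
tool_pos: [0.6476, 0.2848, 0.1673]
tool_rot: [-0.068, 2.188, -2.185]
contact_force: [-0.7, 0.3, -2.3]
opening: 0.0107
```

jog_arm(
  moves=[
    [12,0,6,0,0,0],
    [25,0,12,0,0,0],
    [27,0,13,0,0,0],
    [27,0,13,0,0,0],
    [27,0,13,0,0,0],
    [27,0,13,0,0,0],
    [26,0,12,0,0,0],
    [20,0,10,0,0,0],
    [10,0,4,0,0,0],
    [3.5,0,2,0,0,0],
    [0,0,0,0,0,0],
    [0,0,0,0,0,0],
  ],
)

```text
t: 48.85
tool_pos: [0.4501, 0.173, 0.1652]
tool_rot: [-0.074, 2.187, -2.186]
contact_force: [0.0, 0.7, -1.5]
opening: 0.011
```

```bash
python3 -c "
from h import *
im,c=snap('wrist','w14.png')
rows((.4500,.1724,.0595),-86.1)
edge(im,c,'yellow',(255,285,317,345,380),.159)
for v in (105,110,115): print(v,ray(c,[[317,v]],.16)*1000)
"
```

```text
yaw now -86.11 turn wy=-0.0001 rad, level err wx,wz=0.0002 -0.0004
pos [450.2 173.  165.2] open 10.9 t 48.9 F [ 0.3 -0.7 -0.4] q6 1.72
shift after turn, tool mm [  0.2 105.7   0.6]  (x-> [-0.998 -0.068]  z-> [ 0.068 -0.998] )
255 first mask row 109 gray [123 121 136 155 167 170 171 171 171 171 171 171 171 171 171 171 171 171
 171 171] z4 [515.6 236.8]
285 first mask row 106 gray [162 144 131 120 119 134 155 167 171 171 172 172 172 172 172 172 172 172
 172 172] z4 [520.3 208.4]
317 first mask row 105 gray [180 167 148 132 119 118 134 155 167 172 173 173 173 174 174 174 174 174
 174 174] z4 [523.3 178.1]
345 first mask row 105 gray [180 173 169 166 153 139 141 156 167 172 173 173 173 173 173 173 174 173
 173 173] z4 [525.2 151.6]
380 first mask row 109 gray [170 152 147 158 169 173 174 174 174 174 175 174 174 174 175 174 174 174
 174 174] z4 [523.8 118. ]
105 [[523.51712123 178.14039359 160.        ]]
110 [[521.30344844 177.98757705 160.        ]]
115 [[519.06896694 177.83332435 160.        ]]
```

jog_arm(
  moves=[
    [0.4,20,0.6,0,0,0],
    [0,30,0,0,0,0],
    [0,20,0,0,0,0],
    [0,8,0,0,0,0],
    [0,0,0,0,0,0],
    [0,0,0,0,0,0],
  ],
)

```text
t: 49.5
tool_pos: [0.45, 0.1723, 0.088]
tool_rot: [-0.073, 2.186, -2.186]
contact_force: [-0.6, 0.0, -0.6]
opening: 0.0108
```

```bash
python3 -c "
from h import *
rows((.4498,.1724,.0597),-86.1)
"
```

```text
yaw now -86.11 turn wy=-0.0001 rad, level err wx,wz=0.0002 -0.0014
pos [450.  172.3  88. ] open 10.8 t 49.5 F [-0.6  0.  -0.6] q6 1.71
shift after turn, tool mm [ 0.3 28.3 -0.1]  (x-> [-0.998 -0.068]  z-> [ 0.068 -0.998] )
```

jog_arm(
  moves=[
    [0.3,5,0,0,0,0],
    [0,5,0,0,0,0],
    [0,5,0,0,0,0],
    [0,5,0,0,0,0],
    [0,3,0,0,0,0],
    [0,2,0,0,0,0],
    [0,2,0,0,0,0],
    [0,1.3,0,0,0,0],
    [0,0,0,0,0,0],
  ],
)

```text
t: 50.4
tool_pos: [0.4492, 0.172, 0.0595]
tool_rot: [-0.074, 2.187, -2.187]
contact_force: [-3.3, -0.7, 3.8]
opening: 0.0105
```

```bash
python3 -c "
from h import *
rows((.4498,.1724,.0596),-86.1)
"
```

```text
yaw now -86.11 turn wy=-0.0002 rad, level err wx,wz=-0.0002 -0.0004
pos [449.2 172.   59.5] open 10.5 t 50.4 F [-3.3 -0.7  3.8] q6 1.71
shift after turn, tool mm [-0.6 -0.1 -0.3]  (x-> [-0.998 -0.068]  z-> [ 0.068 -0.998] )
```

Seated (expected 59.6). Release, rise, and check.

jog_arm(
  moves=[
    [0,0,0,0,0,0],
    [0,0,0,0,0,0],
    [0,0,0,0,0,0],
    [0,0,0,0,0,0],
    [0,0,0,0,0,0],
    [0,0,0,0,0,0],
    [0,-15,0,0,0,0],
    [0,-40,0,0,0,0],
    [0,-45,0,0,0,0],
    [-30,-40,0,0,0,0],
    [-40,-30,0,0,0,0],
  ],
  grip=50,
)

```text
t: 51.5
tool_pos: [0.5194, 0.1772, 0.2323]
tool_rot: [-0.071, 2.185, -2.184]
contact_force: [0.5, 0.6, 0.7]
opening: 0.0503
```

jog_arm(
  moves=[
    [-40,-20,0,0,0,0],
    [-40,-20,0,0,0,0],
    [-40,-20,0,0,0,0],
    [-20,-10,0,0,0,0],
    [0,0,0,0,0,0],
    [0,0,0,0,0,0],
  ],
)

```text
t: 52.1
tool_pos: [0.6579, 0.1862, 0.2979]
tool_rot: [-0.076, 2.188, -2.188]
contact_force: [-0.7, -0.1, 0.1]
opening: 0.05
```

```bash
python3 -c "
from h import *
im,c=snap('wrist','w15.png'); s,_=snap('scene','s15.png')
for col in ('red','yellow','blue','black'):
    for b in blobs(im,c,col,.054 if col!='black' else .078,150): print(col,b)
a=cv2.resize(s[120:300,60:480],(800,343)); 
cv2.imwrite('pics/fin.png',np.vstack([a[:,:,::-1],cv2.resize(im,(800,500))[100:350,:,::-1]]))
"
```

```text
red ([418.0, 274.0], 503.8, 33.9, 45.7, 34.4, 6.9)
yellow ([320.0, 302.0], 451.3, 166.2, 143.4, 62.5, 3.6)
blue ([263.0, 317.0], 427.6, 253.0, 85.6, 17.7, -2.5)
blue ([226.0, 262.0], 510.3, 309.9, 69.3, 35.1, -36.2)
blue ([8.0, 153.0], 646.3, 577.1, 35.9, 15.1, 30.9)
blue ([15.0, 126.0], 680.5, 563.6, 73.2, 32.8, 28.4)
black ([23.0, 317.0], 418.0, 582.9, 66.9, 21.2, -66.6)
black ([317.0, 310.0], 457.9, 172.5, 50.9, 8.5, 4.0)
black ([130.0, 273.0], 497.8, 425.7, 38.3, 22.4, 40.2)
black ([56.0, 286.0], 449.8, 533.3, 136.0, 80.1, -70.9)
black ([312.0, 342.0], 432.3, 171.7, 890.1, 274.9, -86.1)
black ([613.0, 245.0], 562.8, -213.4, 265.2, 70.9, 7.8)
black ([15.0, 146.0], 655.6, 533.2, 141.4, 51.1, -13.1)
```

View pics/fin.png

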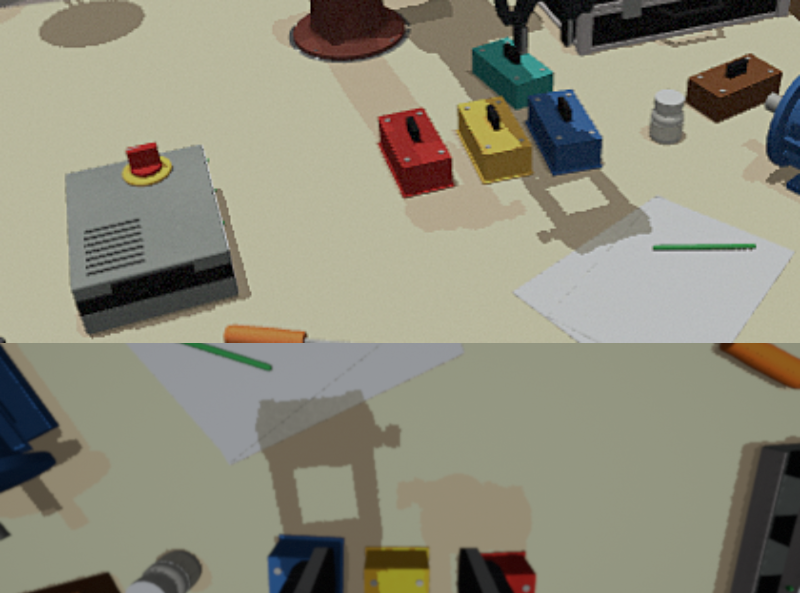

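```bash
python3 -c "
from h import *
print(ctrl.finish_job())"
```

```text
the job is handed in; nothing more can be done
None
```

The job is done and handed in at about 52 s of the 210 s allowed. The hand-in reports no verdict.

- **Switch:** I turned it off first, a full quarter turn anticlockwise until the wrist torque rose at the stop.
- **Modules:** The red and blue modules came out level with at most about 6 N on the gripper. Each lies flat, right way up, in the base of its own colour, seen in the wrist picture after release. The yellow module was absent, its bay being empty.
- **Covers:** Each cover met its base at the height worked out for fully seated, within 0.3 mm. No cover was found knocked aside.

In the final scene picture all three covers sit flat and the switch bar is in the off position. The jar is where it was. The screwdriver is only partly in that picture, but nothing went near it.

The last wrist view had the covers partly hidden behind the fingers, so its colour outlines were incomplete and could not confirm their positions. For the seating I relied on the contact heights and forces, and on the scene picture.

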